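# Mirror the row of toiletries onto the porcelain rack

### The arm

A 6-joint arm with a two-finger parallel gripper is mounted at the origin on the work surface. World frame = base frame: x ahead of the robot, y to its left, z up, the work surface at z = 0. Lengths are in m, angles in degrees, forces in N, time in s.
With the tool pointing down it reaches from about 0.275 to 0.825 m from the base axis. Payload 5.2 kg.
Tool frame: the origin (TCP) lies at the very end of the fingers, on their centre line; the grasp point (between the pads) lies 19 mm behind it; y points along the fingers, z is the direction in which the jaws open and shut, and the axes are right-handed (so a half turn about y gives the same grasp; the last joint's range is limited). The gripper opens to 93 mm and grips with 3 to 60 N. Pads are 15 mm wide; open, the fingers measure 128 mm over their backs; the gripper's body (75 mm by 188 mm) begins 65 mm behind the grasp point.
Start: joints at [56.219, 14.817, 87.949, -0, 77.235, -11.62], TCP at [0.207, 0.509, 0.219] pointing down, gripper open.
Joint ranges: [-179.93, 179.93], [-52.35, 119.4], [10.71, 147.94], [-69.91, 249.91], [12.55, 155.21], [-178.61, 178.61]. Speed limits (degrees/s): [147.25, 147.25, 180, 180, 180, 180].

### API

Orientations are given as a 3x3 rotation matrix whose columns are the frame's x, y, z axes.
In Python, from rig import bot, optics, spotter gives the robot as it stands. The module is installed in compiled form; this text tells all that it offers.
- The arm moves only by the tool carry_out, never from a script. Its argument "moves" is a list that holds one entry, the list of rows, each a list of 5 numbers: the opening in per cent of the stroke, from 0 (shut) to 100 (fully open), then the shift along the tool's x, y, z in m, then the turn about the tool's y in degrees. In form: [[[fingers, x, y, z, roll], ...]]. A call has 1 to 5 rows; each row shifts and turns the pose as measured when the row begins, along the tool's axes as they then stand; what a row does not reach is not made up. A row lasts 1/10 s, in which the tool goes at most 50 mm and 8.59 degrees, less where a joint would pass 70% of its speed; a pose out of reach is approached as far as the arm can. A call is refused whole if a number of a shift passes 0.05 or a number of a turn 8.59, either way. A call with a gripper value outside its range is refused whole. The fingers move at their own pace and stop on an object; the grip force is fixed at half the most. Time passes only in rows, so rows that do not move let the fingers close. It gives the time, the measured TCP pose, the force and the opening at its end, in the units of the state.
- bot.sense(): the state, without advancing time (a new reading comes with each control period).
- optics.camera(name): name is "scene" or "top" or "wrist"; returns (picture, depth): 420x560x3 uint8, red, green, blue; 420x560 float32, m along the optical axis (not along the pixel's ray), 0 where there is no reading.
- optics.camera_params(name): a dict with "fx", "fy", "cx", "cy" (pixels), "D" ([k1, k2, p1, p2, k3] as OpenCV has them; the pictures are not rectified), "position" and "attitude" of the camera in the world. Camera axes: x right, y down, z forward; pixel columns grow to the right and rows downward; lengths in m; the calibration is good to about 2 mm. A picture is of the moment at which its call begins: read the wrist's pose just before it. camera_params takes no time and is no camera call; for the wrist camera it gives the pose at the moment of the call.
- bot.close_job(): hands the job in, once; it reports no verdict.
Trained networks look in the newest picture that a camera, given by its name, has taken for a name from the list of things; names that differ only in an ending like _2 or _b are one class to them, and where a whole thing is asked for, a point or a joint stands for the part that bears it (a point fixed in the world has none). Each returns a list of dicts, best first, with "score" (0 to 1); they miss things now and then, are a little off and sometimes report something else, mostly with a low value. They report only what shows in the picture. A call takes as long as a camera call.
- spotter.masks_of(camera, query): "pixels" (420x560 bool, what is visible of it) and "pixel" ([row, column] in pixels, amid what is visible of it).
The state is a dict: "clock": time; "joint_positions": joint angles; "qvel": joint speeds; "tau": joint torques, N m; "position": TCP position; "eef_rot": TCP orientation; "contact_force": force on the tool from outside, world axes, zero at the start; "moment": the same for the moment, N m; "gripper_width": opening from 0.0 (shut) to 1.0 (fully open).
Only numpy, scipy, OpenCV 4.12 (cv2) and the standard library are available. Lean on these libraries where they do the work, as an engineer would, in place of code of your own. Each camera call takes 0.05 s, during which the arm holds its last target. There are 200 camera calls.

### The job

The bather will now sit at the other end, so move the four toiletries from the stainless rack into the white porcelain rack in reverse order: seen from the robot, the one in the left-most bay of the stainless rack goes into the right-most bay of the porcelain rack, the next one into the bay beside it, and so on. Stand each upright and centred in its own bay, never tip one over on the way, and leave all four standing still.

Things in the scene. Friction and masses are not known exactly. Their poses are not given: they have to be found in the camera images.
- jar_center (a point): clear glass jar with white contents and a round metal twist cap: 52 mm diameter (cap 50 mm), 70 mm high, about 0.2 kg. Stands upright; this point is its centre, half-way up, z axis up.
- bottle_center (a point): slim tall white plastic bottle: 36 mm diameter up to 95 mm height, then a shoulder and a 22 mm diameter cap, 125 mm high in all, about 0.15 kg. Stands upright; this point is its centre, half-way up, z axis up.
- pillbox_center (a point): low square white plastic pill box with four clear lids on top: 46 by 46 mm, 44 mm high, about 0.1 kg; x and y axes square to its sides. Stands upright; this point is its centre, half-way up, z axis up.
- stick_center (a point): flat upright deodorant stick, white with a grey cap: 30 mm along its x axis, 52 mm along its y axis, 88 mm high (white body 62 mm, cap 28 by 50 mm above), about 0.1 kg. Stands upright; this point is its centre, half-way up, z axis up.
- steel_rack: stainless rack where the toiletries start, one to a bay, each on a mat: fixed slab 84 (x) by 316 (y) by 8 mm thick, ribs 4 mm thick and 6 mm high between four bays in a row (centres x = 0, y = -117, -39, 39, 117 mm; 74 mm clear; floor at z = 8 mm), open front and back, 31 mm high end loops. Origin: underside centre, on the work surface; y along the row to robot's left, x away from robot, yaw within 0.3.
- porcelain_rack: white porcelain rack, the destination, empty at the start, no mats: fixed slab 84 (x) by 316 (y) by 8 mm thick, ribs 4 mm thick and 6 mm high between four bays in a row (centres x = 0, y = -117, -39, 39, 117 mm; 74 mm clear; floor at z = 8 mm), open front and back, 31 mm high end loops. Origin: underside centre, on the work surface; y along the row to robot's left, x away from robot, yaw within 0.3.
- jar_mat: round black rubber mat, 70 mm diameter, 3 mm thick, fixed on the floor of the steel rack's bay where the glass jar starts, standing on it; it marks that bay. Origin: centre of its underside. Not to be handled.
- bottle_mat: round black rubber mat, 70 mm diameter, 3 mm thick, fixed on the floor of the steel rack's bay where the bottle starts, standing on it; it marks that bay. Origin: centre of its underside. Not to be handled.
- pillbox_mat: round black rubber mat, 70 mm diameter, 3 mm thick, fixed on the floor of the steel rack's bay where the square pill box starts, standing on it; it marks that bay. Origin: centre of its underside. Not to be handled.
- stick_mat: round black rubber mat, 70 mm diameter, 3 mm thick, fixed on the floor of the steel rack's bay where the deodorant stick starts, standing on it; it marks that bay. Origin: centre of its underside. Not to be handled.

How it is judged:
By the outcome, as a careful person would: the job done as asked, in the order asked, and still so for the second after the job is handed in, with the robot touching nothing.
It also fails if it takes over 139 s, if anything falls off the work surface, if the arm or the gripper's body presses on something with over 40 N, if the wrist force passes 120 N, or if a joint passes its speed limit or range.

## Working session

There is one attempt and no reset: what is moved stays moved. The work goes in short steps, Python scripts to look and compute and a tool call to move; the robot and the scene stay as the last step left them, time stands still between calls to the robot, and variables do not carry over. Pictures are saved under pics/ and viewed, about 12 in all and at most 16, crops included, and the job is handed in when it is done.

Besides the shell and the picture viewer there is one more tool, called after "Call:" as a command line: name --argument value ..., lists and objects as JSON in quotes. carry_out: Moves the arm, as the interface text tells. Its arguments: {"type":"object","properties":{"moves":{"type":"array","items":{"type":"array","items":{"type":"array","items":{"type":"number"}}}}},"required":["moves"]}

```bash
mkdir -p pics
python3 - <<'E'
from rig import bot,optics,spotter
import cv2,numpy as np
s=bot.sense();print(s['clock'],s['position'],s['eef_rot'],s['gripper_width'],s['contact_force'])
ims=[]
for n in ['scene','top']:
    p,d=optics.camera(n);ims.append(p);q=optics.camera_params(n);print(n,q)
    cv2.imwrite(f'pics/{n}0.png',p[...,::-1])
E
```

```text
0.0 [0.20714423 0.50891444 0.21781905] [[ 9.26119348e-01 -1.03480491e-03  3.77229217e-01]
 [-3.77230440e-01 -1.51958000e-03  9.26118181e-01]
 [-3.85121665e-04 -9.99998310e-01 -1.79767235e-03]] 0.9994103710412519 [-0.25129467  0.75459495 -1.28589185]
scene {'fx': 470.02776703483084, 'fy': 470.02776703483084, 'cx': 276.15452490034556, 'cy': 205.33018824193388, 'D': array([-0.03637563,  0.        ,  0.        ,  0.        ,  0.        ]), 'position': array([ 0.84273554, -0.48356601,  0.96235868]), 'attitude': array([[ 0.827885  ,  0.47351255, -0.30065311],
       [ 0.56069227, -0.68413596,  0.46645704],
       [ 0.01518566, -0.55474666, -0.83188072]])}
top {'fx': 456.91390121310553, 'fy': 456.91390121310553, 'cx': 285.15940564131466, 'cy': 203.51792089873362, 'D': array([-0.08493135,  0.        ,  0.        ,  0.        ,  0.        ]), 'position': array([ 3.79382797e-01, -3.35278904e-04,  1.03081278e+00]), 'attitude': array([[-0.0094497 , -0.99138116,  0.1306679 ],
       [-0.99989048,  0.01085649,  0.01005794],
       [-0.01138985, -0.13055855, -0.99137517]])}
```

View pics/scene0.png

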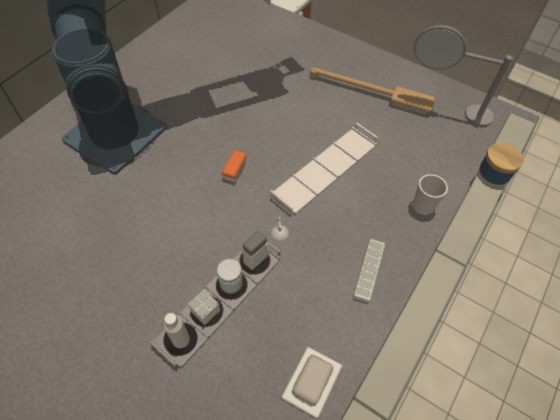

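View pics/top0.png

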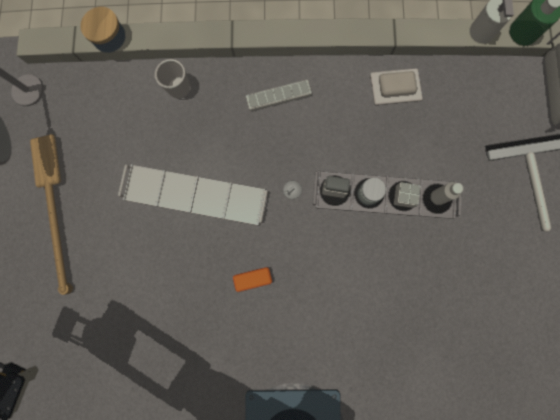

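The stainless rack is on the robot's right (top view about x 315–460, row 195). From left to right it holds the stick, jar, pillbox and bottle. The porcelain rack is on the left (x 120–267). A small drain plug stands between the racks (292,190). Next I'll measure these from the top and scene cameras.

```bash
cat > h.py <<'E'
import numpy as np,cv2
from rig import bot,optics,spotter
def world(q,rc,d):
    rc=np.atleast_2d(rc).astype(float)
    K=np.array([[q['fx'],0,q['cx']],[0,q['fy'],q['cy']],[0,0,1]])
    u=cv2.undistortPoints(rc[:,None,::-1].copy(),K,q['D'])[:,0]
    return (np.c_[u,np.ones(len(u))]*np.asarray(d).reshape(-1,1))@q['attitude'].T+q['position']
def look(cam):
    q=optics.camera_params(cam);p,d=optics.camera(cam);return q,p,d
def pts(cam,q,d,name):
    r=spotter.masks_of(cam,name)
    if not r: return None,0,None
    m=r[0]['pixels'];rc=np.argwhere(m&(d>0));return world(q,rc,d[rc[:,0],rc[:,1]]),r[0]['score'],r[0]['pixel']
def rect(P):
    (c,s,a)=cv2.minAreaRect(P[:,:2].astype(np.float32)); b=cv2.boxPoints((c,s,a))
    e=b[1]-b[0] if np.linalg.norm(b[1]-b[0])>np.linalg.norm(b[2]-b[1]) else b[2]-b[1]
    if e[1]<0:e=-e
    return np.array(c),s,np.degrees(np.arctan2(-e[0],e[1]))
E
python3 - <<'E'
from h import *
np.set_printoptions(precision=4,suppress=True)
for cam in ['top','scene']:
    q,p,d=look(cam)
    for n in ['steel_rack','porcelain_rack','jar_mat','bottle_mat','pillbox_mat','stick_mat','jar_center','bottle_center','pillbox_center','stick_center']:
        P,s,px=pts(cam,q,d,n)
        if P is None: print(cam,n,'none');continue
        z=P[:,2]; 
        if 'center' in n: P=P[z>np.percentile(z,95)-0.006]
        elif 'rack' in n: P=P[(z<.02)&(z>0.003)]
        c,sz,a=rect(P); print(cam,n,round(s,2),px,c,np.array(sz),round(a,1),'z',np.percentile(z,[5,50,95]),P.mean(0)[:2])
E
```

```text
top steel_rack 0.57 [201.8, 384.8] [ 0.5331 -0.2242] [0.3393 0.0886] -5.4 z [0.0013 0.0092 0.0306] [ 0.5291 -0.2106]
top porcelain_rack none
top jar_mat 0.65 [203.1, 359.6] [ 0.5317 -0.1722] [0.0696 0.0499] -55.0 z [0.0083 0.0115 0.0143] [ 0.5285 -0.1726]
top bottle_mat 0.95 [203.0, 432.3] [ 0.5188 -0.33  ] [0.071  0.0573] -59.7 z [0.0083 0.0117 0.0149] [ 0.5156 -0.3278]
top pillbox_mat 0.47 [196.7, 391.7] [ 0.5229 -0.2407] [0.0657 0.0328] -67.0 z [0.0086 0.0116 0.0141] [ 0.5241 -0.2376]
top stick_mat 0.83 [196.0, 333.6] [ 0.5388 -0.1005] [0.0667 0.0592] -47.6 z [0.0083 0.0112 0.015 ] [ 0.5262 -0.0999]
top jar_center 0.75 [196.7, 334.3] [ 0.5266 -0.1022] [0.0662 0.0359] -6.6 z [0.0085 0.0111 0.0148] [ 0.5229 -0.1003]
top bottle_center 0.98 [191.3, 445.2] [ 0.525  -0.3355] [0.0198 0.0203] 83.7 z [0.0235 0.1049 0.1375] [ 0.5249 -0.3349]
top pillbox_center 0.66 [198.0, 405.0] [ 0.5271 -0.259 ] [0.0464 0.0461] -9.6 z [0.019  0.0542 0.058 ] [ 0.5274 -0.259 ]
top stick_center 0.91 [185.9, 336.7] [ 0.5438 -0.1004] [0.0497 0.0274] -10.8 z [0.0136 0.0969 0.1015] [ 0.5433 -0.1005]
scene steel_
[... 488 characters left out ...]
19.5, 212.2] [ 0.5386 -0.2603] [0.0678 0.0448] -24.7 z [0.0076 0.0106 0.0155] [ 0.5443 -0.2624]
scene stick_mat 0.72 [345.5, 185.1] [ 0.5236 -0.3349] [0.0708 0.0607] -23.5 z [0.008  0.0108 0.0136] [ 0.5268 -0.3374]
scene jar_center 0.73 [276.8, 231.6] [ 0.5328 -0.1764] [0.0481 0.0489] 67.4 z [0.0212 0.0785 0.0825] [ 0.5331 -0.177 ]
scene bottle_center 0.83 [332.1, 177.2] [ 0.5233 -0.3345] [0.0208 0.0207] -83.9 z [0.0229 0.1036 0.1368] [ 0.5238 -0.3348]
scene pillbox_center 0.9 [308.7, 202.8] [ 0.5265 -0.2591] [0.0443 0.0453] 82.3 z [0.0241 0.0531 0.0566] [ 0.5267 -0.2593]
scene stick_center 0.91 [249.1, 254.4] [ 0.5431 -0.0984] [0.0505 0.0271] -10.2 z [0.0208 0.0766 0.0997] [ 0.544  -0.0996]
```

Run:
```python
from h import *
np.set_printoptions(precision=4,suppress=True)
for cam in ['top','scene']:
    q,p,d=look(cam)
    r,c=np.indices(d.shape); rc=np.c_[r.ravel(),c.ravel()]
    W=world(q,rc,np.where(d>0,d,1).ravel()).reshape(*d.shape,3)
    g=p.min(2); box=(abs(W[...,0]-.54)<.09)&(abs(W[...,1]-.225)<.2)
    m=((g>g[box].max()*0.6)&box&(W[...,2]<.02)).astype(np.uint8)
    m=cv2.morphologyEx(m,cv2.MORPH_CLOSE,np.ones((5,5)));m=cv2.morphologyEx(m,cv2.MORPH_OPEN,np.ones((7,7)))
    n,l,st,ce=cv2.connectedComponentsWithStats(m);k=1+st[1:,4].argmax();rc=np.argwhere(l==k)
    # intersect rays with z=.008
    o=q['position'];D=world(q,rc,np.ones(len(rc)))-o;t=(.008-o[2])/D[:,2];P=o+D*t[:,None]
    print(cam,g[box].max(),rect(P),P.mean(0))
```

```text
top 160 (array([0.5577, 0.2262]), (0.3375215530395508, 0.13797953724861145), np.float32(-8.297241)) [0.5436 0.2194 0.008 ]
scene 186 (array([0.5419, 0.2224]), (0.4041873514652252, 0.180758535861969), np.float32(-0.121238895)) [0.5488 0.219  0.008 ]
```

Call:
carry_out --moves '[[[100, 0.0, -0.02, 0, 8.5], [100, 0.0, 0, 0, 8.5], [100, 0.0, 0, 0, 8.5], [100, 0.0, 0, 0, 8.5], [100, 0.0, 0, 0, 8.5]]]'

```text
clock: 1.8
position: [0.2074, 0.5093, 0.2394]
eef_rot: [[0.417, -0.0, 0.909], [-0.909, -0.0, 0.417], [0.0, -1.0, -0.0]]
contact_force: [0.4, 0.2, -0.7]
gripper_width: 1.001
```

Call:
carry_out --moves '[[[100, 0.0, 0, 0, 8.59], [100, 0.0, 0, 0, 8.59], [100, 0, 0, 0, 8.59], [100, 0, 0, 0, 8.59], [100, 0.025, 0, 0.042, 0]]]'

```text
clock: 2.3
position: [0.2416, 0.4799, 0.2394]
eef_rot: [[-0.17, -0.002, 0.985], [-0.985, 0.002, -0.17], [-0.002, -1.0, -0.002]]
contact_force: [0.9, -0.2, -0.6]
gripper_width: 1.0
```

Call:
carry_out --moves '[[[100, 0.025, 0, 0.042, 0], [100, 0.025, 0, 0.042, 0], [100, 0.025, 0, 0.042, 0], [100, 0.025, 0, 0.042, 0], [100, 0.025, 0, 0.042, 0]]]'

```text
clock: 2.8
position: [0.4311, 0.3177, 0.2395]
eef_rot: [[-0.163, 0.0, 0.987], [-0.987, 0.003, -0.163], [-0.003, -1.0, -0.0]]
contact_force: [0.7, 0.1, -0.3]
gripper_width: 1.0
```

Call:
carry_out --moves '[[[100, 0.025, 0, 0.042, 0], [100, 0.025, 0, 0.042, 0], [100, 0.025, 0, 0.042, 0]]]'

```text
clock: 3.1
position: [0.5453, 0.2201, 0.2398]
eef_rot: [[-0.164, 0.001, 0.987], [-0.987, 0.004, -0.164], [-0.004, -1.0, 0.001]]
contact_force: [0.2, 0.5, -0.0]
gripper_width: 0.999
```

Run:
```python
from h import *
np.set_printoptions(precision=4,suppress=True)
s=bot.sense();print(s['position'],s['eef_rot'],s['joint_positions'])
q,p,d=look('wrist');print(q)
P,sc,px=pts('wrist',q,d,'porcelain_rack')
if P is not None: print(sc,px,rect(P[(P[:,2]<.015)&(P[:,2]>.004)]),np.percentile(P[:,2],[5,50,95]))
cv2.imwrite('pics/w1.png',p[...,::-1])
```

```text
[0.5453 0.2201 0.2398] [[-0.1636  0.0013  0.9865]
 [-0.9865  0.0042 -0.1636]
 [-0.0043 -1.      0.0006]] [10.9829 17.9236 80.7242  0.2228 81.2318 20.3626]
{'fx': 370.0376063375718, 'fy': 370.0376063375718, 'cx': 277.41337072774576, 'cy': 216.88235887629142, 'D': array([0.0113, 0.    , 0.    , 0.    , 0.    ]), 'position': array([0.5584, 0.3009, 0.4064]), 'attitude': array([[ 0.9868, -0.1545, -0.0486],
       [-0.162 , -0.9425, -0.2923],
       [-0.0006,  0.2963, -0.9551]])}
0.68 [156.0, 270.1] (array([0.5355, 0.2191]), (0.3228117525577545, 0.08417091518640518), np.float32(-11.042744)) [0.0068 0.0082 0.0149]
```

View pics/w1.png

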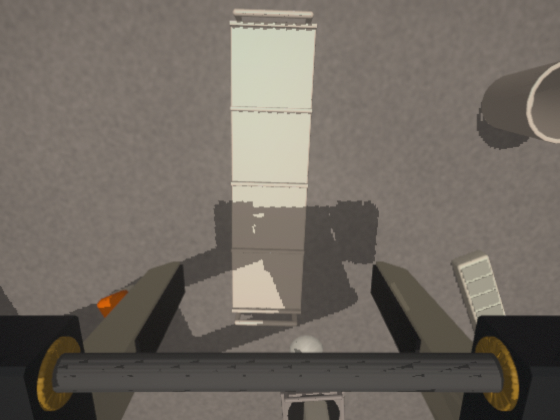

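The wrist picture shows the porcelain rack from row 12 to row 325. Its inner ribs are at about (109,271), (184,269) and (249,269). The drain plug is at (345,307).

Run:
```python
from h import *
np.set_printoptions(precision=4,suppress=True)
q=optics.camera_params('wrist')
o=q['position'];rc=np.array([[25,273],[109,271.],[184,269.5],[249,268],[311,267]])
D=world(q,rc,np.ones(5))-o;R=o+D*((.014-o[2])/D[:,2])[:,None];print(R)
for cx,cy,yaw,n in [(.5355,.2195,-11,'porc')]:
  a=np.radians(yaw)
  for y in (-.117,-.039,.039,.117): print(n,y,[round(cx-np.sin(a)*y,4),round(cy+np.cos(a)*y,4)])
```

```text
[[0.5695 0.3667 0.014 ]
 [0.5544 0.2917 0.014 ]
 [0.5394 0.2156 0.014 ]
 [0.5246 0.1416 0.014 ]
 [0.5093 0.0627 0.014 ]]
porc -0.117 [np.float64(0.5132), np.float64(0.1046)]
porc -0.039 [np.float64(0.5281), np.float64(0.1812)]
porc 0.039 [np.float64(0.5429), np.float64(0.2578)]
porc 0.117 [np.float64(0.5578), np.float64(0.3344)]
```

Call:
carry_out --moves '[[[100, 0.045, 0, 0.007, 0], [100, 0.045, 0, 0.007, 0], [100, 0.045, 0, 0.007, 0], [100, 0.045, 0, 0.007, 0], [100, 0.045, 0, 0.007, 0]]]'

```text
clock: 3.7
position: [0.5445, -0.0109, 0.2368]
eef_rot: [[-0.162, 0.002, 0.987], [-0.987, 0.005, -0.162], [-0.006, -1.0, 0.001]]
contact_force: [-0.1, -1.8, -1.3]
gripper_width: 0.999
```

Call:
carry_out --moves '[[[100, 0.045, 0, 0.007, 0], [100, 0.045, 0, 0.008, 0], [100, 0, 0, 0, 0]]]'

```text
clock: 4.0
position: [0.5435, -0.1092, 0.2364]
eef_rot: [[-0.166, 0.002, 0.986], [-0.986, 0.004, -0.166], [-0.004, -1.0, 0.001]]
contact_force: [-0.2, 1.2, 0.2]
gripper_width: 1.001
```

```bash
cat > obs.py <<'E'
from h import *
import sys
np.set_printoptions(precision=4,suppress=True)
s=bot.sense();print(s['clock'],s['position'],'w',s['gripper_width'],s['contact_force'],'j',s['joint_positions'])
R=s['eef_rot'];print('jaw yaw',np.degrees(np.arctan2(R[1,2],R[0,2])))
def tool(x,y,z):
    v=R.T@(np.array([x,y,z])-s['position']);return np.round(v,4)
def objs(names,cam='wrist'):
    q,p,d=look(cam)
    for n in names:
        P,sc,px=pts(cam,q,d,n)
        if P is None: print(n,'none');continue
        z=P[:,2]; top=np.percentile(z,95); Q=P[z>top-.006]
        c,sz,a=rect(Q);print(n,round(sc,2),px,'c',c,'mean',Q.mean(0)[:2],'sz',np.array(sz),'yaw',round(float(a),1),'top',round(top,4),'tool',tool(c[0],c[1],s['position'][2]))
    return q,p,d
E
python3 - <<'E'
from obs import *
q,p,d=objs(['stick_center','jar_center','pillbox_center','bottle_center'])
cv2.imwrite('pics/w2.png',p[...,::-1])
E
```

```text
4.0 [ 0.5435 -0.1092  0.2364] w 1.0011066518832492 [-0.2125  1.1677  0.189 ] j [-23.0466  14.582   85.7576   0.2438  79.6333 -13.5475]
jaw yaw -9.543075159768462
stick_center 0.73 [183.4, 273.1] c [ 0.5418 -0.0997] mean [ 0.5419 -0.0981] sz [0.0501 0.0272] yaw -10.4 top 0.0999 tool [-0.0091  0.     -0.0033]
jar_center 0.81 [257.5, 275.1] c [ 0.5316 -0.1776] mean [ 0.5318 -0.176 ] sz [0.0492 0.048 ] yaw -10.8 top 0.082 tool [ 0.0694 -0.0003 -0.0004]
pillbox_center 0.81 [316.0, 283.6] c [ 0.5285 -0.2411] mean [ 0.5252 -0.2573] sz [0.0816 0.0455] yaw -10.0 top 0.0561 tool [ 0.1326 -0.0005  0.0071]
bottle_center 0.68 [407.3, 294.7] c [ 0.5246 -0.3254] mean [ 0.5249 -0.3238] sz [0.0136 0.0332] yaw 81.1 top 0.112 tool [ 0.2164 -0.0008  0.0172]
```

View pics/w2.png

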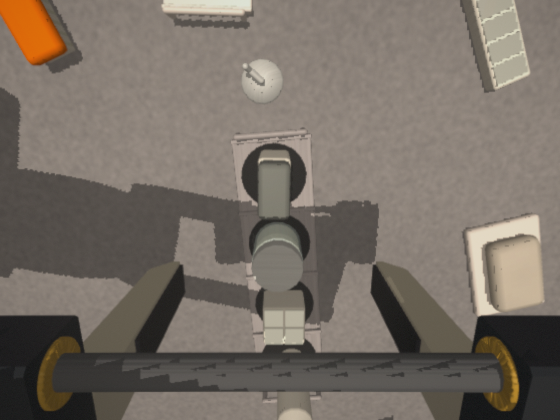

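Call:
carry_out --moves '[[[100, -0.009, 0.03, -0.002, 0], [100, 0, 0.045, 0, 0], [100, 0, 0.045, 0, 0], [100, 0, 0.045, 0, 0], [100, 0, 0.03, 0, 0]]]'

```text
clock: 4.75
position: [0.551, -0.0843, 0.0439]
eef_rot: [[-0.146, 0.02, 0.989], [-0.989, 0.001, -0.146], [-0.004, -1.0, 0.019]]
contact_force: [0.0, 0.9, -0.2]
gripper_width: 1.0
```

```bash
python3 -c "
from obs import *
print(tool(.5425,-.1,.034))"
```

```text
4.75 [ 0.551  -0.0843  0.0439] w 1.0000205037661738 [ 0.0247  0.9002 -0.1645] j [-20.4696  25.0414 100.2442   0.5701  53.6787 -12.4082]
jaw yaw -8.397210848480096
[ 0.0168  0.0097 -0.0063]
```

Call:
carry_out --moves '[[[100, 0.015, 0, -0.006, 0], [100, 0, 0, 0, 0], [100, 0, 0.008, 0, 0], [100, 0, 0, 0, 0]]]'

```text
clock: 5.15
position: [0.5414, -0.0943, 0.0346]
eef_rot: [[-0.14, 0.016, 0.99], [-0.99, 0.003, -0.14], [-0.005, -1.0, 0.015]]
contact_force: [-0.1, 0.2, 0.0]
gripper_width: 1.003
```

```bash
python3 -c "
from obs import *
print(tool(.5425,-.1,.034))"
```

```text
5.15 [ 0.5414 -0.0943  0.0346] w 1.0029709999529903 [-0.1214  0.2462  0.0138] j [-21.8629  25.255  101.6065   0.6446  52.3705 -14.227 ]
jaw yaw -8.028372226421174
[0.0055 0.0006 0.0019]
```

Call:
carry_out --moves '[[[100, 0.005, 0, 0.002, 2], [40, 0, 0, 0, 0], [15, 0, 0, 0, 0], [15, 0, 0, 0, 0], [15, 0, 0, 0, 0]]]'

```text
clock: 5.65
position: [0.546, -0.1012, 0.0388]
eef_rot: [[-0.178, 0.024, 0.984], [-0.984, 0.0, -0.178], [-0.004, -1.0, 0.023]]
contact_force: [0.6, -1.3, -0.9]
gripper_width: 0.706
```

Call:
carry_out --moves '[[[15, 0, 0, 0, 0], [15, 0, 0, 0, 0], [15, 0, 0, 0, 0]]]'

```text
clock: 5.95
position: [0.546, -0.1012, 0.0388]
eef_rot: [[-0.177, 0.024, 0.984], [-0.984, 0.0, -0.177], [-0.004, -1.0, 0.023]]
contact_force: [-0.1, -0.1, -0.4]
gripper_width: 0.447
```

Call:
carry_out --moves '[[[15, 0, 0, 0, 0], [15, 0, 0, 0, 0], [15, 0, 0, 0, 0], [15, 0, 0, 0, 0]]]'

```text
clock: 6.35
position: [0.5454, -0.101, 0.0387]
eef_rot: [[-0.177, 0.022, 0.984], [-0.984, 0.001, -0.177], [-0.004, -1.0, 0.022]]
contact_force: [-0.5, 0.3, 1.0]
gripper_width: 0.322
```

Call:
carry_out --moves '[[[15, 0, -0.02, 0, 0], [15, 0, -0.04, 0, 0], [15, 0, -0.03, 0, 0], [15, -0.015, 0, -0.005, 0], [15, -0.03, 0, -0.01, 0]]]'

```text
clock: 6.85
position: [0.5365, -0.0553, 0.1295]
eef_rot: [[-0.182, 0.021, 0.983], [-0.983, 0.001, -0.182], [-0.005, -1.0, 0.02]]
contact_force: [-0.0, 0.4, -1.7]
gripper_width: 0.32
```

Call:
carry_out --moves '[[[15, -0.03, 0, -0.01, 0], [15, -0.03, 0, -0.01, 0], [15, -0.03, 0, -0.01, 0], [15, -0.03, 0, -0.01, 0], [15, -0.015, 0, -0.005, 0]]]'

```text
clock: 7.35
position: [0.5117, 0.0947, 0.1243]
eef_rot: [[-0.183, 0.015, 0.983], [-0.983, 0.004, -0.183], [-0.006, -1.0, 0.014]]
contact_force: [-0.8, -0.3, -0.7]
gripper_width: 0.319
```

Call:
carry_out --moves '[[[15, 0, 0, 0, 0], [15, 0, 0, 0, 0]]]'

```text
clock: 7.55
position: [0.5094, 0.0977, 0.1222]
eef_rot: [[-0.179, 0.011, 0.984], [-0.984, 0.004, -0.179], [-0.006, -1.0, 0.01]]
contact_force: [0.1, -0.3, -0.5]
gripper_width: 0.32
```

```bash
python3 -c "
from obs import *
print(tool(.5147,.104,.037))
q,p,d=look('wrist');cv2.imwrite('pics/w3.png',p[...,::-1])
P,sc,px=pts('wrist',q,d,'porcelain_rack')
print(sc,rect(P[(P[:,2]<.015)&(P[:,2]>.004)]))
P,sc,px=pts('wrist',q,d,'stick_center');t=np.percentile(P[:,2],95);print(sc,t,rect(P[P[:,2]>t-.006]))
"
```

```text
7.55 [0.5094 0.0977 0.1222] w 0.3203499730068287 [ 0.0981 -0.3004 -0.4721] j [ -1.6685  16.2148 100.5889   0.3049  62.5485   8.4842]
jaw yaw -10.29373277209489
[-0.0066  0.0853  0.0032]
0.67 (array([0.5221, 0.1508]), (0.18717606365680695, 0.08423890173435211), np.float32(-10.996502))
0.8 0.183212970060905 (array([0.5091, 0.099 ]), (0.050185952335596085, 0.02799111232161522), np.float32(-10.28603))
```

View pics/w3.png

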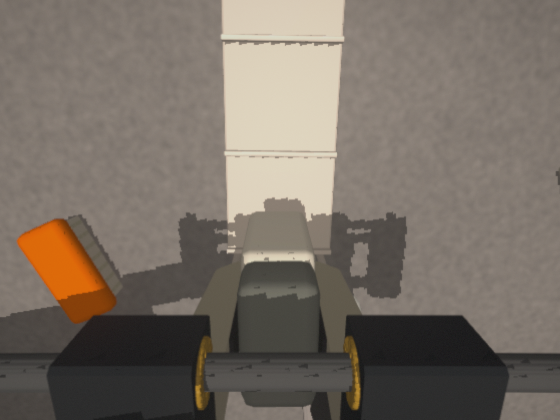

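Ribs are visible at rows 39, 155 and 250 (columns about 222–343), and the stick is held upright between the fingers.

```bash
python3 -c "
from obs import *
q=optics.camera_params('wrist')
o=q['position'];rc=np.array([[39,222],[39,343],[155,225.],[154,337],[250,228],[250,330]])
D=world(q,rc,np.ones(6))-o;R=o+D*((.014-o[2])/D[:,2])[:,None];print(R);print((R[::2]+R[1::2])/2)
"
```

```text
7.7 [0.5101 0.0966 0.1227] w 0.32006231792349427 [-0.4445 -0.5329 -0.838 ] j [ -1.7965  16.2042 100.5332   0.3027  62.575    8.4888]
jaw yaw -10.425150764020724
[[0.496  0.2238 0.014 ]
 [0.5766 0.2092 0.014 ]
 [0.4808 0.1474 0.014 ]
 [0.5624 0.1331 0.014 ]
 [0.4665 0.0731 0.014 ]
 [0.5468 0.0582 0.014 ]]
[[0.5363 0.2165 0.014 ]
 [0.5216 0.1402 0.014 ]
 [0.5066 0.0656 0.014 ]]
```

Call:
carry_out --moves '[[[15, -0.006, 0, 0.004, 0], [15, 0, 0.02, 0, 0], [15, 0, 0.025, 0, 0], [15, 0, 0.015, 0, 0], [15, 0, 0, 0, 0]]]'

```text
clock: 8.2
position: [0.5209, 0.0988, 0.0623]
eef_rot: [[-0.188, 0.018, 0.982], [-0.982, 0.004, -0.188], [-0.007, -1.0, 0.017]]
contact_force: [0.6, 0.9, -0.2]
gripper_width: 0.322
```

```bash
python3 -c "
from obs import *
print(tool(.5145,.1015,.037))"
```

```text
8.2 [0.5209 0.0988 0.0623] w 0.32194593856100195 [ 0.6445  0.8621 -0.1614] j [ -1.4979  21.3114 103.1185   0.3111  54.5318   9.1666]
jaw yaw -10.84641337562493
[-0.0012  0.0252 -0.0072]
```

Call:
carry_out --moves '[[[15, -0.001, 0.006, -0.007, 0], [15, 0, 0.008, 0, 0], [15, 0, 0.006, 0, 0], [15, 0, 0, 0, 0]]]'

```text
clock: 8.6
position: [0.5161, 0.1006, 0.0425]
eef_rot: [[-0.19, 0.021, 0.982], [-0.982, 0.004, -0.19], [-0.008, -1.0, 0.02]]
contact_force: [-0.7, -0.8, -0.8]
gripper_width: 0.32
```

```bash
python3 -c "
from obs import *
print(tool(.5145,.1015,.037))"
```

```text
8.6 [0.5161 0.1006 0.0425] w 0.3204050877955837 [-0.7116 -0.7691 -0.7547] j [ -1.3154  22.4346 104.9472   0.3223  51.4008   9.4405]
jaw yaw -10.958845952129579
[-0.0006  0.0054 -0.0018]
```

Call:
carry_out --moves '[[[15, 0, 0.005, -0.002, 0], [15, 0, 0.002, 0, 0], [15, 0, 0.001, 0, 0]]]'

```text
clock: 8.9
position: [0.5147, 0.1012, 0.0358]
eef_rot: [[-0.19, 0.023, 0.982], [-0.982, 0.004, -0.19], [-0.008, -1.0, 0.022]]
contact_force: [-5.1, -0.4, 18.1]
gripper_width: 0.318
```

Call:
carry_out --moves '[[[40, 0, -0.001, 0, 0], [70, 0, 0, 0, 0], [70, 0, 0, 0, 0], [70, 0, 0, 0, 0], [70, 0, 0, 0, 0]]]'

```text
clock: 9.4
position: [0.5158, 0.1013, 0.0378]
eef_rot: [[-0.189, 0.026, 0.982], [-0.982, 0.004, -0.189], [-0.009, -1.0, 0.025]]
contact_force: [0.4, -0.1, -0.6]
gripper_width: 0.682
```

Call:
carry_out --moves '[[[70, 0, -0.02, 0, 0], [100, 0, -0.03, 0, 0], [100, 0, -0.045, 0, 0], [100, 0, -0.045, 0, 0], [100, 0, -0.02, 0, 0]]]'

```text
clock: 9.9
position: [0.5084, 0.1005, 0.1982]
eef_rot: [[-0.19, 0.014, 0.982], [-0.982, 0.004, -0.19], [-0.007, -1.0, 0.013]]
contact_force: [-0.2, 0.7, -0.4]
gripper_width: 0.979
```

```bash
python3 -c "
from obs import *
objs(['stick_center'],'scene')
print(tool(.5325,-.177,.19))"
```

```text
9.9 [0.5084 0.1005 0.1982] w 0.9794480644955519 [-0.1794  0.7137 -0.4102] j [-1.3435 11.8921 94.7473  0.2626 72.5875  9.5237]
jaw yaw -10.946434886445909
stick_center 0.71 [184.3, 297.0] c [0.5167 0.1027] mean [0.5171 0.1016] sz [0.0516 0.0272] yaw -9.4 top 0.0969 tool [-0.0038  0.0001  0.0077]
[0.2679 0.0074 0.0763]
```

Call:
carry_out --moves '[[[100, 0.03, 0, 0.009, 0], [100, 0.043, 0, 0.012, 0], [100, 0.043, 0, 0.012, 0], [100, 0.043, 0, 0.012, 0], [100, 0.043, 0, 0.012, 0]]]'

```text
clock: 10.5
position: [0.5246, -0.1083, 0.1905]
eef_rot: [[-0.179, 0.009, 0.984], [-0.984, 0.009, -0.179], [-0.01, -1.0, 0.007]]
contact_force: [0.9, 1.0, 0.1]
gripper_width: 0.999
```

Call:
carry_out --moves '[[[100, 0.03, 0, 0.009, 0], [100, 0.02, 0, 0.005, 0], [100, 0, 0, 0, 0], [100, 0, 0, 0, 0]]]'

```text
clock: 10.9
position: [0.5262, -0.167, 0.182]
eef_rot: [[-0.188, -0.001, 0.982], [-0.982, 0.013, -0.188], [-0.012, -1.0, -0.003]]
contact_force: [0.0, 0.7, 1.0]
gripper_width: 0.997
```

```bash
python3 -c "
from obs import *
objs(['jar_center','pillbox_center'])
print(tool(.5325,-.177,.03))"
```

```text
10.9 [ 0.5262 -0.167   0.182 ] w 0.9973833910368933 [0.0043 0.6728 0.9796] j [-29.609   16.7508  90.6149   0.6474  73.037  -18.9896]
jaw yaw -10.809281463159335
jar_center 0.91 [220.6, 283.8] c [ 0.5314 -0.1775] mean [ 0.5316 -0.1765] sz [0.0487 0.0487] yaw -12.8 top 0.082 tool [ 0.0093 -0.0001  0.0071]
pillbox_center 0.6 [292.2, 293.1] c [ 0.525  -0.2586] mean [ 0.5254 -0.2569] sz [0.0456 0.0456] yaw -9.2 top 0.0559 tool [ 0.0902 -0.0012  0.0161]
[0.0105 0.1519 0.0086]
```

Call:
carry_out --moves '[[[100, 0.009, 0.01, 0, 0], [100, 0, 0.035, 0, 0], [100, 0, 0.035, 0, 0], [100, 0, 0.03, 0, 0], [100, 0, 0.01, 0, 0]]]'

```text
clock: 11.55
position: [0.5273, -0.1717, 0.0609]
eef_rot: [[-0.178, 0.008, 0.984], [-0.984, 0.008, -0.178], [-0.009, -1.0, 0.006]]
contact_force: [-0.8, 0.3, 0.1]
gripper_width: 1.004
```

```bash
python3 -c "
from obs import *
print(tool(.532,-.177,.032))"
```

```text
11.55 [ 0.5273 -0.1717  0.0609] w 1.0036112627664664 [-0.7844  0.3476  0.0991] j [-29.9662  23.9609  99.0183   0.7185  56.855  -20.1203]
jaw yaw -10.23949620431927
[0.0046 0.0289 0.0053]
```

Call:
carry_out --moves '[[[100, 0.004, 0.008, 0.004, 0], [100, 0, 0.012, 0, 0], [100, 0, 0.01, 0, 0], [55, 0, 0, 0, 0], [40, 0, 0, 0, 0]]]'

```text
clock: 12.05
position: [0.5323, -0.1766, 0.0297]
eef_rot: [[-0.176, 0.01, 0.984], [-0.984, 0.007, -0.176], [-0.008, -1.0, 0.008]]
contact_force: [0.0, 0.5, -0.4]
gripper_width: 0.874
```

```bash
python3 -c "
from obs import *
print(tool(.532,-.177,.032))"
```

```text
12.05 [ 0.5323 -0.1766  0.0297] w 0.8743856426649604 [ 0.0128  0.5311 -0.4125] j [-30.1444  26.8073  99.7619   0.7469  53.1499 -20.4548]
jaw yaw -10.13804432830354
[ 0.0005 -0.0023 -0.0002]
```

Call:
carry_out --moves '[[[40, 0, -0.001, 0, 0], [40, 0, 0, 0, 0], [40, 0, 0, 0, 0], [40, 0, 0, 0, 0], [40, 0, 0, 0, 0]]]'

```text
clock: 12.55
position: [0.5335, -0.1772, 0.033]
eef_rot: [[-0.176, 0.013, 0.984], [-0.984, 0.005, -0.176], [-0.007, -1.0, 0.012]]
contact_force: [0.2, 0.7, -2.1]
gripper_width: 0.558
```

Call:
carry_out --moves '[[[40, 0, 0, 0, 0], [40, 0, 0, 0, 0]]]'

```text
clock: 12.75
position: [0.5333, -0.1771, 0.0329]
eef_rot: [[-0.176, 0.012, 0.984], [-0.984, 0.005, -0.176], [-0.007, -1.0, 0.011]]
contact_force: [-0.0, -0.3, -0.5]
gripper_width: 0.557
```

Call:
carry_out --moves '[[[40, 0, -0.02, 0, 0], [40, 0, -0.04, 0, 0], [40, 0, -0.045, 0, 0], [40, 0, -0.03, 0, 0], [40, 0, -0.01, 0, 0]]]'

```text
clock: 13.25
position: [0.5289, -0.1764, 0.1786]
eef_rot: [[-0.176, 0.004, 0.984], [-0.984, 0.01, -0.176], [-0.011, -1.0, 0.002]]
contact_force: [0.9, 0.1, -1.7]
gripper_width: 0.552
```

Call:
carry_out --moves '[[[40, -0.02, 0, -0.004, 0], [40, -0.035, 0, -0.007, 0], [40, -0.04, 0, -0.008, 0], [40, -0.04, 0, -0.008, 0], [40, -0.04, 0, -0.008, 0]]]'

```text
clock: 13.75
position: [0.5254, 0.0013, 0.1771]
eef_rot: [[-0.186, 0.003, 0.983], [-0.983, 0.007, -0.186], [-0.008, -1.0, 0.002]]
contact_force: [-0.4, -0.2, -2.4]
gripper_width: 0.558
```

Call:
carry_out --moves '[[[40, -0.04, 0, -0.008, 0], [40, -0.04, 0, -0.008, 0], [40, -0.035, 0, -0.007, 0], [40, -0.02, 0, -0.004, 0], [40, 0, 0, 0, 0]]]'

```text
clock: 14.25
position: [0.5185, 0.1496, 0.171]
eef_rot: [[-0.181, -0.007, 0.983], [-0.983, 0.009, -0.181], [-0.008, -1.0, -0.009]]
contact_force: [0.5, -0.9, -2.3]
gripper_width: 0.556
```

```bash
python3 -c "
from obs import *
print(tool(.5294,.1787,.031))"
```

```text
14.25 [0.5185 0.1496 0.171 ] w 0.5557657172480447 [ 0.4704 -0.872  -2.3044] j [ 3.8585 16.0482 93.2381  0.5895 71.0936 14.0943]
jaw yaw -10.426664985707328
[-0.0295  0.1401  0.0067]
```

Call:
carry_out --moves '[[[40, -0.018, 0, 0.003, 0], [40, -0.009, 0.01, 0.002, 0], [40, 0, 0.03, 0, 0], [40, 0, 0.03, 0, 0], [40, 0, 0.015, 0, 0]]]'

```text
clock: 14.75
position: [0.528, 0.1741, 0.0799]
eef_rot: [[-0.18, -0.008, 0.984], [-0.984, 0.007, -0.18], [-0.005, -1.0, -0.009]]
contact_force: [0.3, -0.4, -1.5]
gripper_width: 0.554
```

```bash
python3 -c "
from obs import *
print(tool(.5294,.1787,.031))"
```

```text
14.75 [0.528  0.1741 0.0799] w 0.5541899842065097 [ 0.314  -0.4267 -1.5455] j [ 6.4668 23.0492 97.2267  0.4883 60.1133 16.5849]
jaw yaw -10.361550653118638
[-0.0046  0.0489  0.001 ]
```

Call:
carry_out --moves '[[[40, -0.004, 0.01, 0, 0], [40, 0, 0.02, 0, 0], [40, 0, 0.01, 0, 0], [40, 0, 0, 0, 0]]]'

```text
clock: 15.15
position: [0.5255, 0.1754, 0.0327]
eef_rot: [[-0.183, -0.016, 0.983], [-0.983, 0.004, -0.183], [-0.001, -1.0, -0.017]]
contact_force: [0.0, -0.5, -2.1]
gripper_width: 0.554
```

```bash
python3 -c "
from obs import *
print(tool(.5294,.1787,.030))"
```

```text
15.15 [0.5255 0.1754 0.0327] w 0.5543468952373105 [ 0.0199 -0.5312 -2.117 ] j [ 6.6728 26.6493 99.5051  0.4451 54.7407 16.934 ]
jaw yaw -10.520291930186799
[-0.004   0.0026  0.0033]
```

Call:
carry_out --moves '[[[40, -0.004, 0, 0.003, 0], [40, 0, 0.001, 0, 0], [40, 0, 0.001, 0, 0]]]'

```text
clock: 15.45
position: [0.5313, 0.1789, 0.0323]
eef_rot: [[-0.183, -0.013, 0.983], [-0.983, 0.005, -0.183], [-0.002, -1.0, -0.014]]
contact_force: [0.5, 0.6, -2.2]
gripper_width: 0.554
```

Call:
carry_out --moves '[[[40, 0, 0.002, -0.001, 0], [40, 0, 0.001, 0, 0]]]'

```text
clock: 15.65
position: [0.5311, 0.1794, 0.0304]
eef_rot: [[-0.183, -0.01, 0.983], [-0.983, 0.005, -0.183], [-0.003, -1.0, -0.011]]
contact_force: [-1.4, 0.1, 1.5]
gripper_width: 0.554
```

Call:
carry_out --moves '[[[65, 0, 0, 0, 0], [90, 0, 0, 0, 0], [100, 0, 0, 0, 0], [100, 0, 0, 0, 0], [100, 0, 0, 0, 0]]]'

```text
clock: 16.15
position: [0.5322, 0.1796, 0.0318]
eef_rot: [[-0.183, -0.007, 0.983], [-0.983, 0.005, -0.183], [-0.004, -1.0, -0.008]]
contact_force: [-0.3, 0.2, 0.3]
gripper_width: 0.937
```

Call:
carry_out --moves '[[[100, 0, -0.02, 0, 0], [100, 0, -0.04, 0, 0], [100, 0, -0.045, 0, 0], [100, 0, -0.04, 0, 0], [100, 0, -0.01, 0, 0]]]'

```text
clock: 16.65
position: [0.5314, 0.1783, 0.1892]
eef_rot: [[-0.183, -0.015, 0.983], [-0.983, 0.005, -0.183], [-0.002, -1.0, -0.016]]
contact_force: [0.7, 0.5, -0.4]
gripper_width: 1.003
```

```bash
python3 -c "
from obs import *
objs(['jar_center','stick_center'],'scene')
print(tool(.526,-.2588,.19))"
```

```text
16.65 [0.5314 0.1783 0.1892] w 1.0028452175287408 [ 0.7133  0.5093 -0.3807] j [ 6.905  17.5788 88.404   0.3734 74.8382 17.3441]
jaw yaw -10.538595050631104
jar_center 0.98 [166.1, 319.2] c [0.5309 0.1791] mean [0.5318 0.1789] sz [0.047  0.0488] yaw 42.2 top 0.0794 tool [-0.0007  0.     -0.0006]
stick_center 0.81 [182.4, 297.5] c [0.5169 0.1003] mean [0.5175 0.1001] sz [0.0492 0.0265] yaw -8.1 top 0.097 tool [ 0.0793 -0.0001  0.    ]
[ 0.4307 -0.0027  0.0746]
```

Call:
carry_out --moves '[[[100, 0.025, 0, 0.004, 0], [100, 0.045, 0, 0.008, 0], [100, 0.045, 0, 0.008, 0], [100, 0.045, 0, 0.008, 0], [100, 0.045, 0, 0.008, 0]]]'

```text
clock: 17.3
position: [0.5201, -0.0298, 0.1706]
eef_rot: [[-0.172, -0.042, 0.984], [-0.985, 0.008, -0.172], [-0.0, -0.999, -0.043]]
contact_force: [0.6, -0.4, -0.3]
gripper_width: 0.998
```

Call:
carry_out --moves '[[[100, 0.045, 0, 0.008, 0], [100, 0.045, 0, 0.008, 0], [100, 0.045, 0, 0.008, 0], [100, 0.035, 0, 0.006, 0], [100, 0.02, 0, 0.003, 0]]]'

```text
clock: 17.8
position: [0.5111, -0.2302, 0.1539]
eef_rot: [[-0.176, -0.063, 0.982], [-0.984, 0.019, -0.175], [-0.007, -0.998, -0.065]]
contact_force: [-0.5, 0.6, -0.2]
gripper_width: 0.999
```

Call:
carry_out --moves '[[[100, 0.01, 0, 0, 0], [100, 0, 0, 0, 0]]]'

```text
clock: 18.0
position: [0.5063, -0.2419, 0.1486]
eef_rot: [[-0.18, -0.07, 0.981], [-0.984, 0.024, -0.179], [-0.011, -0.997, -0.073]]
contact_force: [-0.3, 0.3, -0.2]
gripper_width: 1.0
```

```bash
python3 -c "
from obs import *
objs(['pillbox_center','bottle_center'])
print(tool(.526,-.2588,.02))"
```

```text
18.0 [ 0.5063 -0.2419  0.1486] w 0.9997559708611782 [-0.3237  0.2638 -0.2304] j [-36.077   21.8106  88.3657  -1.3196  73.8743 -25.3186]
jaw yaw -10.32452754527195
pillbox_center 0.84 [227.3, 315.7] c [ 0.5254 -0.2585] mean [ 0.5254 -0.2574] sz [0.0449 0.0455] yaw 80.2 top 0.056 tool [ 0.0129 -0.0017  0.0216]
bottle_center 0.82 [332.3, 332.3] c [ 0.523  -0.3359] mean [ 0.5229 -0.3352] sz [0.0207 0.0214] yaw 83.2 top 0.1365 tool [ 0.0895 -0.0034  0.0331]
[0.0145 0.1265 0.0317]
```

Tilt has built up to about 4°. I'll test whether small vertical moves undo it before grasping.

Call:
carry_out --moves '[[[100, 0.014, 0, 0.03, 0], [100, 0, 0, 0, 0]]]'

```text
clock: 18.35
position: [0.5348, -0.2557, 0.1476]
eef_rot: [[-0.174, -0.069, 0.982], [-0.985, 0.024, -0.173], [-0.012, -0.997, -0.072]]
contact_force: [-0.0, 1.0, -0.2]
gripper_width: 0.996
```

Call:
carry_out --moves '[[[100, 0, -0.02, 0, 0], [100, 0, -0.02, 0, 0], [100, 0, -0.02, 0, 0], [100, 0, -0.02, 0, 0], [100, 0, 0, 0, 0]]]'

```text
clock: 18.85
position: [0.5406, -0.2482, 0.2294]
eef_rot: [[-0.164, -0.072, 0.984], [-0.986, 0.027, -0.162], [-0.015, -0.997, -0.076]]
contact_force: [-0.2, 0.2, -0.3]
gripper_width: 0.998
```

Call:
carry_out --moves '[[[100, 0, 0.04, 0, 0], [100, 0, 0.04, 0, 0], [100, 0, 0, 0, 0]]]'

```text
clock: 19.15
position: [0.5354, -0.2423, 0.1487]
eef_rot: [[-0.159, -0.069, 0.985], [-0.987, 0.025, -0.158], [-0.014, -0.997, -0.072]]
contact_force: [-1.0, 0.5, -1.4]
gripper_width: 0.998
```

Call:
carry_out --moves '[[[100, 0, 0, 0.03, 0], [100, 0, 0, 0, 0], [100, 0, 0, -0.03, 0], [100, 0, 0, 0, 0]]]'

```text
clock: 19.55
position: [0.5345, -0.2388, 0.1497]
eef_rot: [[-0.156, -0.072, 0.985], [-0.988, 0.027, -0.154], [-0.016, -0.997, -0.076]]
contact_force: [-0.3, -0.9, 0.0]
gripper_width: 1.001
```

Call:
carry_out --moves '[[[100, -0.045, 0, 0, 0], [100, -0.045, 0, 0, 0], [100, -0.045, 0, 0, 0], [100, -0.045, 0, 0, 0], [100, 0, 0, 0, 0]]]'

```text
clock: 20.05
position: [0.5654, -0.0567, 0.1587]
eef_rot: [[-0.16, -0.064, 0.985], [-0.987, 0.025, -0.159], [-0.014, -0.998, -0.067]]
contact_force: [0.0, -0.2, 0.2]
gripper_width: 0.996
```

Call:
carry_out --moves '[[[100, 0.02, 0, 0, 0], [100, 0.02, 0, 0, 0], [100, 0.02, 0, 0, 0], [100, 0.02, 0, 0, 0], [100, 0, 0, 0, 0]]]'

```text
clock: 20.55
position: [0.5549, -0.1365, 0.1635]
eef_rot: [[-0.151, -0.056, 0.987], [-0.988, 0.02, -0.15], [-0.011, -0.998, -0.059]]
contact_force: [1.1, 1.1, -0.1]
gripper_width: 0.999
```

Call:
carry_out --moves '[[[100, 0, 0, -0.04, 0], [100, 0, 0, -0.04, 0], [100, 0, 0, -0.04, 0], [100, 0, 0, 0, 0]]]'

```text
clock: 20.95
position: [0.4336, -0.1175, 0.1712]
eef_rot: [[-0.153, -0.055, 0.987], [-0.988, 0.021, -0.152], [-0.012, -0.998, -0.058]]
contact_force: [-0.2, -0.0, -0.0]
gripper_width: 1.001
```

Call:
carry_out --moves '[[[100, 0, 0, 0.02, 0], [100, 0, 0, 0.02, 0], [100, 0, 0, 0.02, 0], [100, 0, 0, 0.02, 0], [100, 0, 0, 0, 0]]]'

```text
clock: 21.45
position: [0.5187, -0.1292, 0.1713]
eef_rot: [[-0.154, -0.045, 0.987], [-0.988, 0.018, -0.153], [-0.011, -0.999, -0.048]]
contact_force: [0.1, -0.3, -0.6]
gripper_width: 0.999
```

Call:
carry_out --moves '[[[100, 0, 0, 0, 8], [100, 0, 0, 0, 8], [100, 0, 0, 0, 8], [100, 0, 0, 0, 8], [100, 0, 0, 0, 0]]]'

```text
clock: 21.95
position: [0.5196, -0.1274, 0.1728]
eef_rot: [[-0.668, -0.044, 0.743], [-0.744, 0.018, -0.668], [0.016, -0.999, -0.045]]
contact_force: [0.4, 0.0, -0.3]
gripper_width: 1.002
```

Call:
carry_out --moves '[[[100, 0, 0, 0, -8], [100, 0, 0, 0, -8], [100, 0, 0, 0, -8], [100, 0, 0, 0, -8], [100, 0, 0, 0, 0]]]'

```text
clock: 22.45
position: [0.5193, -0.1262, 0.1743]
eef_rot: [[-0.131, -0.043, 0.99], [-0.991, 0.018, -0.131], [-0.012, -0.999, -0.045]]
contact_force: [0.5, 0.2, -0.4]
gripper_width: 1.003
```

Call:
carry_out --moves '[[[100, 0.02, 0, 0.0, 0], [100, 0.02, 0, 0.0, 0], [100, 0.02, 0, 0.0, 0], [100, 0.02, 0, 0.0, 0], [100, 0.02, 0, 0, 0]]]'

```text
clock: 22.95
position: [0.506, -0.2247, 0.1743]
eef_rot: [[-0.133, -0.042, 0.99], [-0.991, 0.018, -0.132], [-0.013, -0.999, -0.044]]
contact_force: [0.2, -0.1, 0.5]
gripper_width: 0.998
```

Call:
carry_out --moves '[[[100, 0.02, 0, 0.0, 0], [100, 0.02, 0, 0.0, 0], [100, 0.0, 0, 0.02, 0], [100, 0, 0, -0.02, 0], [100, 0, 0, 0, 0]]]'

```text
clock: 23.45
position: [0.4999, -0.2689, 0.1738]
eef_rot: [[-0.144, -0.042, 0.989], [-0.989, 0.018, -0.144], [-0.012, -0.999, -0.044]]
contact_force: [0.1, -0.2, 0.3]
gripper_width: 0.998
```

```bash
python3 -c "
from obs import *
print(tool(.526,-.2588,.02))"
```

```text
23.45 [ 0.4999 -0.2689  0.1738] w 0.9980856803147324 [ 0.1181 -0.2314  0.2728] j [-39.067   20.1914  86.9405  -0.7374  75.387  -30.589 ]
jaw yaw -8.26130978731538
[-0.012   0.1527  0.0312]
```

Call:
carry_out --moves '[[[100, -0.012, 0, 0.03, 1], [100, 0, 0.03, 0, 0], [100, 0, 0.03, 0, 0], [100, 0, 0.03, 0, 0], [100, 0, 0, 0, 0]]]'

```text
clock: 23.95
position: [0.5324, -0.2603, 0.0831]
eef_rot: [[-0.169, -0.034, 0.985], [-0.986, 0.014, -0.168], [-0.008, -0.999, -0.036]]
contact_force: [-2.1, -0.1, 0.0]
gripper_width: 0.999
```

```bash
python3 -c "
from obs import *
print(tool(.526,-.2588,.02))"
```

```text
23.95 [ 0.5324 -0.2603  0.0831] w 0.9993534574005192 [-2.085  -0.0992  0.0143] j [-36.5065  27.179   89.8855  -0.5743  64.9903 -26.5535]
jaw yaw -9.692545848983903
[ 0.0001  0.0633 -0.0043]
```

Call:
carry_out --moves '[[[100, 0, 0.02, -0.003, 0], [100, 0, 0.025, 0, 0], [100, 0, 0.013, 0, 0], [100, 0, 0, 0, 0]]]'

```text
clock: 24.35
position: [0.5317, -0.2607, 0.0289]
eef_rot: [[-0.171, -0.028, 0.985], [-0.985, 0.01, -0.17], [-0.005, -1.0, -0.029]]
contact_force: [-0.1, -0.2, 0.7]
gripper_width: 1.001
```

```bash
python3 -c "
from obs import *
print(tool(.526,-.2588,.022))"
```

```text
24.35 [ 0.5317 -0.2607  0.0289] w 1.001424663620428 [-0.0983 -0.1502  0.6892] j [-36.5988  30.5452  93.1472  -0.5724  57.9197 -26.4685]
jaw yaw -9.815242019614642
[-0.0009  0.0071 -0.0057]
```

Tilt is down to 1.6°. I'll close on the pillbox.

Call:
carry_out --moves '[[[100, -0.001, 0.006, -0.005, 0], [60, 0, 0, 0, 0], [35, 0, 0, 0, 0], [35, 0, 0, 0, 0], [35, 0, 0, 0, 0]]]'

```text
clock: 24.85
position: [0.5293, -0.2606, 0.0277]
eef_rot: [[-0.171, -0.021, 0.985], [-0.985, 0.005, -0.171], [-0.002, -1.0, -0.022]]
contact_force: [0.1, -0.4, 1.1]
gripper_width: 0.706
```

Call:
carry_out --moves '[[[35, 0, 0, 0, 0], [35, 0, 0, 0, 0], [35, 0, 0, 0, 0], [35, 0, 0, 0, 0], [35, 0, 0, 0, 0]]]'

```text
clock: 25.35
position: [0.5296, -0.2608, 0.0284]
eef_rot: [[-0.171, -0.021, 0.985], [-0.985, 0.005, -0.171], [-0.001, -1.0, -0.021]]
contact_force: [-0.3, -0.6, 1.1]
gripper_width: 0.493
```

Call:
carry_out --moves '[[[35, 0, -0.015, 0, 0], [35, 0, -0.03, 0, 0], [35, 0, -0.03, 0, 0], [35, 0, -0.03, 0, 0], [35, 0, -0.025, 0, 0]]]'

```text
clock: 25.85
position: [0.529, -0.2591, 0.1563]
eef_rot: [[-0.171, -0.032, 0.985], [-0.985, 0.013, -0.171], [-0.008, -0.999, -0.033]]
contact_force: [0.8, -0.6, -1.1]
gripper_width: 0.497
```

Call:
carry_out --moves '[[[35, -0.02, 0, -0.003, 0], [35, -0.03, 0, -0.004, 0], [35, -0.03, 0, -0.004, 0], [35, -0.03, 0, -0.004, 0], [35, -0.03, 0, -0.004, 0]]]'

```text
clock: 26.35
position: [0.5339, -0.1132, 0.1564]
eef_rot: [[-0.178, -0.03, 0.984], [-0.984, 0.012, -0.178], [-0.007, -0.999, -0.031]]
contact_force: [0.8, -0.7, -1.4]
gripper_width: 0.493
```

Call:
carry_out --moves '[[[35, -0.03, 0, -0.004, 0], [35, -0.03, 0, -0.004, 0], [35, -0.03, 0, -0.004, 0], [35, -0.03, 0, -0.004, 0], [35, 0, 0, 0, 0]]]'

```text
clock: 26.85
position: [0.5314, 0.0238, 0.1495]
eef_rot: [[-0.173, -0.043, 0.984], [-0.985, 0.019, -0.173], [-0.011, -0.999, -0.045]]
contact_force: [0.1, -0.4, -0.7]
gripper_width: 0.496
```

```bash
python3 -c "
from obs import *
print(tool(.5442,.2535,.16))"
```

```text
26.85 [0.5314 0.0238 0.1495] w 0.4960107148483997 [ 0.054  -0.4471 -0.6897] j [-9.9166 17.7825 94.0954  0.683  70.7245 -0.1931]
jaw yaw -9.949090717278933
[-0.2286 -0.0067 -0.0275]
```

Call:
carry_out --moves '[[[35, -0.02, -0.002, -0.003, 0], [35, -0.03, -0.002, -0.004, 0], [35, -0.03, 0, -0.004, 0], [35, -0.03, 0, -0.004, 0], [35, -0.03, 0, -0.004, 0]]]'

```text
clock: 27.35
position: [0.531, 0.1686, 0.1489]
eef_rot: [[-0.176, -0.054, 0.983], [-0.984, 0.017, -0.175], [-0.008, -0.998, -0.056]]
contact_force: [-0.1, -1.0, -0.6]
gripper_width: 0.497
```

Call:
carry_out --moves '[[[35, -0.03, 0, -0.003, 0], [35, -0.03, 0, -0.003, 0], [35, -0.015, 0, -0.001, 0], [35, 0, 0, 0, 0], [35, 0, 0, 0, 0]]]'

```text
clock: 27.85
position: [0.5319, 0.2486, 0.1437]
eef_rot: [[-0.171, -0.063, 0.983], [-0.985, 0.015, -0.171], [-0.004, -0.998, -0.065]]
contact_force: [0.5, 0.1, -1.0]
gripper_width: 0.494
```

```bash
python3 -c "
from obs import *
q,p,d=objs(['pillbox_center'])
cv2.imwrite('pics/w4.png',p[...,::-1])
print(tool(.5442,.2535,.027))"
```

```text
27.85 [0.5319 0.2486 0.1437] w 0.49371213264238634 [ 0.4547  0.0837 -0.9543] j [13.1189 23.7784 86.0331  1.7173 73.5341 22.4401]
jaw yaw -9.849061329243208
pillbox_center 0.68 [281.8, 278.1] c [0.5327 0.2491] mean [0.5335 0.2511] sz [0.0462 0.0456] yaw -9.3 top 0.1716 tool [-0.0006 -0.      0.0007]
[-0.0066  0.1157  0.0188]
```

View pics/w4.png

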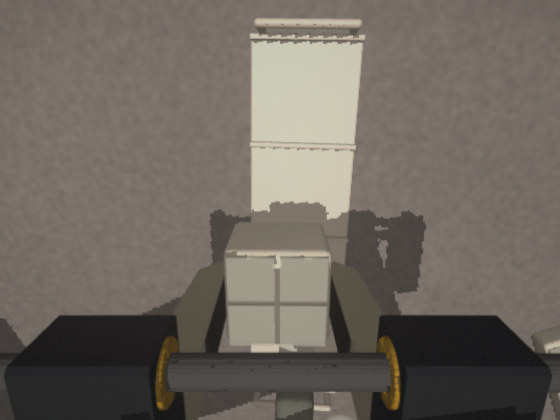

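The pillbox is held level-ish above bay +39. The rib towards the end bay is at row 146 and the end rib at row 38. I'll lower it in steps.

Call:
carry_out --moves '[[[35, -0.007, 0.01, 0.018, 0], [35, 0, 0.02, 0, 0], [35, 0, 0.02, 0, 0], [35, 0, 0.02, 0, 0], [35, 0, 0, 0, 0]]]'

```text
clock: 28.45
position: [0.5497, 0.2456, 0.0726]
eef_rot: [[-0.181, -0.059, 0.982], [-0.984, 0.015, -0.18], [-0.004, -0.998, -0.061]]
contact_force: [0.1, -0.3, -0.7]
gripper_width: 0.495
```

```bash
python3 -c "
from obs import *
print(tool(.5442,.2540,.027))"
```

```text
28.45 [0.5497 0.2456 0.0726] w 0.4945677513946431 [ 0.1054 -0.3321 -0.6956] j [12.5156 29.0815 88.3937  1.6947 65.6573 22.1875]
jaw yaw -10.406522348056816
[-0.0071  0.046  -0.0041]
```

Call:
carry_out --moves '[[[35, -0.006, 0.01, -0.002, 0], [35, 0, 0.015, 0, 0], [35, 0, 0.012, 0, 0], [35, 0, 0, 0, 0]]]'

```text
clock: 28.85
position: [0.5491, 0.2512, 0.037]
eef_rot: [[-0.185, -0.054, 0.981], [-0.983, 0.016, -0.184], [-0.005, -0.998, -0.056]]
contact_force: [-0.6, -1.1, -0.2]
gripper_width: 0.491
```

```bash
python3 -c "
from obs import *
print(tool(.5442,.2540,.027))"
```

```text
28.85 [0.5491 0.2512 0.037 ] w 0.49142636138068224 [-0.5766 -1.1404 -0.1802] j [13.0389 31.4142 90.195   1.7988 61.2332 22.7669]
jaw yaw -10.624167763554127
[-0.0018  0.0103 -0.0047]
```

Call:
carry_out --moves '[[[35, -0.002, 0.004, -0.004, 0], [35, 0, 0.004, 0, 0], [35, 0, 0.002, 0, 0]]]'

```text
clock: 29.15
position: [0.5458, 0.2548, 0.0284]
eef_rot: [[-0.185, -0.051, 0.981], [-0.983, 0.016, -0.184], [-0.007, -0.999, -0.054]]
contact_force: [0.1, 0.4, -0.7]
gripper_width: 0.494
```

Call:
carry_out --moves '[[[35, 0, 0.002, -0.001, 0], [35, 0, 0.001, 0, 0]]]'

```text
clock: 29.35
position: [0.5448, 0.2554, 0.026]
eef_rot: [[-0.184, -0.051, 0.982], [-0.983, 0.017, -0.184], [-0.007, -0.999, -0.053]]
contact_force: [-2.7, -0.5, 7.0]
gripper_width: 0.495
```

Contact felt; releasing. The lift is along the tilted tool axis, so I'll open wide first.

Call:
carry_out --moves '[[[60, 0, 0, 0, 0], [80, 0, 0, 0, 0], [100, 0, 0, 0, 0], [100, 0, 0, 0, 0], [100, 0, 0, 0, 0]]]'

```text
clock: 29.85
position: [0.5457, 0.2555, 0.0267]
eef_rot: [[-0.184, -0.049, 0.982], [-0.983, 0.017, -0.184], [-0.008, -0.999, -0.051]]
contact_force: [-1.1, 0.7, -1.0]
gripper_width: 0.875
```

Call:
carry_out --moves '[[[100, 0, 0, 0, 0], [100, 0, -0.02, 0, 0], [100, 0, -0.02, 0, 0], [100, 0, -0.025, 0, 0], [100, 0, -0.025, 0, 0]]]'

```text
clock: 30.35
position: [0.5469, 0.253, 0.1145]
eef_rot: [[-0.185, -0.059, 0.981], [-0.983, 0.015, -0.184], [-0.004, -0.998, -0.061]]
contact_force: [-0.2, 0.2, -0.4]
gripper_width: 0.996
```

Call:
carry_out --moves '[[[100, 0, -0.025, 0, 0], [100, 0, -0.025, 0, 0], [100, 0, -0.025, 0, 0], [100, 0, -0.02, 0, 0], [100, 0, -0.01, 0, 0]]]'

```text
clock: 30.85
position: [0.5537, 0.2513, 0.2258]
eef_rot: [[-0.185, -0.056, 0.981], [-0.983, 0.015, -0.184], [-0.005, -0.998, -0.058]]
contact_force: [-0.6, -0.6, -0.2]
gripper_width: 0.996
```

```bash
python3 -c "
from obs import *
objs(['pillbox_center','jar_center','stick_center','bottle_center'],'scene')
print(tool(.5245,-.335,.22))"
```

```text
30.85 [0.5537 0.2513 0.2258] w 0.9957428489613749 [-0.6017 -0.6439 -0.1998] j [12.9462 22.2952 76.429   1.5825 84.1879 23.3895]
jaw yaw -10.635507464724093
pillbox_center 0.77 [152.4, 334.5] c [0.5421 0.238 ] mean [0.5468 0.2549] sz [0.0848 0.0466] yaw -12.2 top 0.0539 tool [ 0.0153  0.0004 -0.009 ]
jar_center 0.6 [169.0, 316.7] c [0.5368 0.1684] mean [0.532  0.1785] sz [0.0467 0.0768] yaw 26.1 top 0.0796 tool [ 0.0846 -0.0003 -0.0014]
stick_center 0.74 [184.2, 295.9] c [0.5164 0.1022] mean [0.517  0.1011] sz [0.049  0.0275] yaw -14.3 top 0.0972 tool [ 0.1535 -0.0002 -0.0091]
bottle_center 0.88 [329.3, 175.6] c [ 0.523  -0.3346] mean [ 0.5238 -0.3348] sz [0.0201 0.0204] yaw 85.2 top 0.1368 tool [ 0.5815 -0.0073  0.0778]
[ 0.5816 -0.0016  0.0797]
```

Call:
carry_out --moves '[[[100, 0.02, -0.001, 0.003, 0], [100, 0.03, 0, 0.004, 0], [100, 0.03, 0, 0.004, 0], [100, 0.03, 0, 0.004, 0], [100, 0.03, 0, 0.004, 0]]]'

```text
clock: 31.6
position: [0.5405, 0.1095, 0.2128]
eef_rot: [[-0.178, -0.075, 0.981], [-0.984, 0.014, -0.177], [-0.0, -0.997, -0.076]]
contact_force: [-0.3, -0.5, -1.2]
gripper_width: 1.001
```

Call:
carry_out --moves '[[[100, 0.03, 0, 0.004, 0], [100, 0.03, 0, 0.004, 0], [100, 0.03, 0, 0.004, 0], [100, 0.03, 0, 0.004, 0], [100, 0.03, 0, 0.004, 0]]]'

```text
clock: 32.1
position: [0.5281, -0.0467, 0.2031]
eef_rot: [[-0.177, -0.089, 0.98], [-0.984, 0.016, -0.176], [-0.0, -0.996, -0.091]]
contact_force: [-0.2, 0.5, 0.9]
gripper_width: 1.0
```

Call:
carry_out --moves '[[[100, 0.03, 0, 0.004, 0], [100, 0.03, 0, 0.004, 0], [100, 0.03, 0, 0.004, 0], [100, 0.03, 0, 0.004, 0], [100, 0.03, 0, 0.004, 0]]]'

```text
clock: 32.6
position: [0.5161, -0.2021, 0.1927]
eef_rot: [[-0.177, -0.102, 0.979], [-0.984, 0.023, -0.175], [-0.005, -0.994, -0.105]]
contact_force: [0.5, -0.3, -0.8]
gripper_width: 1.002
```

```bash
python3 -c "
from obs import *
print(tool(.524,-.335,.2))"
```

```text
32.6 [ 0.5161 -0.2021  0.1927] w 1.0023793626090347 [ 0.5172 -0.3255 -0.8259] j [-31.6067  20.2395  84.3469  -1.9661  81.1127 -21.047 ]
jaw yaw -10.14498664614253
[ 0.1294 -0.0111  0.0302]
```

Call:
carry_out --moves '[[[100, 0.02, -0.003, 0, 0], [100, 0.02, -0.003, 0, 0], [100, 0.02, -0.003, 0, 0], [100, 0.02, -0.003, 0, 0], [100, 0, 0, 0, 0]]]'

```text
clock: 33.1
position: [0.4981, -0.286, 0.1952]
eef_rot: [[-0.181, -0.115, 0.977], [-0.983, 0.032, -0.179], [-0.011, -0.993, -0.119]]
contact_force: [0.4, 0.8, -0.7]
gripper_width: 1.004
```

Call:
carry_out --moves '[[[100, 0, 0, -0.04, 0], [100, 0, 0, -0.04, 0], [100, 0, 0, -0.04, 0], [100, 0, 0, 0, 0], [100, 0, 0, 0, 0]]]'

```text
clock: 33.6
position: [0.3757, -0.2579, 0.2021]
eef_rot: [[-0.181, -0.123, 0.976], [-0.983, 0.043, -0.177], [-0.02, -0.991, -0.129]]
contact_force: [-0.2, -0.5, 0.2]
gripper_width: 1.001
```

Call:
carry_out --moves '[[[100, 0, 0, 0.02, 0], [100, 0, 0, 0.02, 0], [100, 0, 0, 0.02, 0], [100, 0, 0, 0.02, 0], [100, 0, 0, 0, 0]]]'

```text
clock: 34.1
position: [0.4607, -0.2697, 0.1884]
eef_rot: [[-0.179, -0.124, 0.976], [-0.984, 0.046, -0.175], [-0.023, -0.991, -0.13]]
contact_force: [-0.3, -0.3, 0.2]
gripper_width: 1.001
```

Call:
carry_out --moves '[[[100, 0, 0, 0.01, 0], [100, 0, 0, 0.01, 0], [100, 0, 0, 0.01, 0], [100, 0, 0, 0.01, 0], [100, 0, 0, 0, 0]]]'

```text
clock: 34.6
position: [0.5033, -0.2758, 0.1813]
eef_rot: [[-0.177, -0.125, 0.976], [-0.984, 0.047, -0.173], [-0.025, -0.991, -0.132]]
contact_force: [0.3, -0.0, 1.2]
gripper_width: 0.998
```

Call:
carry_out --moves '[[[100, 0, -0.01, 0, 0], [100, 0, -0.01, 0, 0], [100, 0, -0.01, 0, 0], [100, 0, -0.01, 0, 0], [100, 0, 0, 0, 0]]]'

```text
clock: 35.1
position: [0.5084, -0.2784, 0.2262]
eef_rot: [[-0.178, -0.124, 0.976], [-0.984, 0.046, -0.174], [-0.023, -0.991, -0.13]]
contact_force: [1.3, 0.3, -1.1]
gripper_width: 1.0
```

Call:
carry_out --moves '[[[100, 0, 0.04, 0, 0], [100, 0, 0, 0, 0], [100, 0, 0, 0, 0]]]'

```text
clock: 35.4
position: [0.5042, -0.2774, 0.1889]
eef_rot: [[-0.178, -0.12, 0.977], [-0.984, 0.043, -0.174], [-0.021, -0.992, -0.126]]
contact_force: [0.0, -0.0, 0.6]
gripper_width: 0.997
```

Call:
carry_out --moves '[[[100, 0, -0.012, 0, 0], [100, 0, -0.012, 0, 0], [100, 0, -0.012, 0, 0], [100, 0, -0.012, 0, 0], [100, 0, -0.012, 0, 0]]]'

```text
clock: 35.9
position: [0.5137, -0.2814, 0.2588]
eef_rot: [[-0.178, -0.115, 0.977], [-0.984, 0.039, -0.175], [-0.018, -0.993, -0.12]]
contact_force: [-0.3, -1.1, -0.4]
gripper_width: 0.998
```

Call:
carry_out --moves '[[[100, 0, 0.05, 0, 0], [100, 0, 0, 0, 0], [100, 0, 0, 0, 0]]]'

```text
clock: 36.2
position: [0.5106, -0.2811, 0.2174]
eef_rot: [[-0.178, -0.106, 0.978], [-0.984, 0.032, -0.175], [-0.013, -0.994, -0.11]]
contact_force: [0.3, -1.3, 0.8]
gripper_width: 1.004
```

Call:
carry_out --moves '[[[100, 0, -0.012, 0, 0], [100, 0, -0.012, 0, 0], [100, 0, -0.012, 0, 0], [100, 0, -0.012, 0, 0], [100, 0, -0.012, 0, 0]]]'

```text
clock: 36.7
position: [0.5236, -0.2877, 0.2958]
eef_rot: [[-0.178, -0.089, 0.98], [-0.984, 0.019, -0.177], [-0.003, -0.996, -0.091]]
contact_force: [0.2, 0.1, 0.0]
gripper_width: 0.999
```

Call:
carry_out --moves '[[[100, 0, 0.05, 0, 0], [100, 0, 0, 0, 0], [100, 0, 0, 0, 0]]]'

```text
clock: 37.0
position: [0.5238, -0.2899, 0.2584]
eef_rot: [[-0.177, -0.075, 0.981], [-0.984, 0.008, -0.177], [0.006, -0.997, -0.075]]
contact_force: [1.6, -0.5, 0.9]
gripper_width: 1.001
```

Call:
carry_out --moves '[[[100, 0, 0, 0.02, 0], [100, 0, 0, -0.02, 0], [100, 0, 0, 0.02, 0], [100, 0, 0, -0.02, 0], [100, 0, 0, 0, 0]]]'

```text
clock: 37.5
position: [0.5335, -0.2969, 0.2762]
eef_rot: [[-0.178, -0.056, 0.983], [-0.984, -0.007, -0.178], [0.017, -0.998, -0.053]]
contact_force: [-0.4, 0.2, -0.4]
gripper_width: 0.999
```

Call:
carry_out --moves '[[[100, 0, 0, 0, 4], [100, 0, 0, 0, -4], [100, 0, 0, 0, 4], [100, 0, 0, 0, -4], [100, 0, 0, 0, 0]]]'

```text
clock: 38.0
position: [0.5436, -0.3034, 0.2949]
eef_rot: [[-0.18, -0.03, 0.983], [-0.983, -0.025, -0.181], [0.03, -0.999, -0.025]]
contact_force: [-0.6, 0.1, -0.8]
gripper_width: 1.001
```

Call:
carry_out --moves '[[[100, 0, 0.02, 0, 0], [100, 0, 0.02, 0, 0], [100, 0, 0.02, 0, 0], [100, 0, 0, 0, 0]]]'

```text
clock: 38.4
position: [0.5486, -0.3093, 0.2445]
eef_rot: [[-0.187, -0.014, 0.982], [-0.982, -0.037, -0.188], [0.039, -0.999, -0.007]]
contact_force: [-0.1, -0.5, 0.6]
gripper_width: 0.998
```

```bash
python3 -c "
from obs import *
print(R[:,1]);objs(['bottle_center'])
print(tool(.524,-.335,.085))"
```

```text
38.4 [ 0.5486 -0.3093  0.2445] w 0.9978557763050887 [-0.1497 -0.5333  0.6361] j [-38.2678  22.0949  74.096   -2.1876  83.1331 -27.2161]
jaw yaw -10.810700127694162
[-0.0141 -0.0371 -0.9992]
bottle_center 0.97 [220.8, 256.7] c [ 0.5228 -0.336 ] mean [ 0.5232 -0.3352] sz [0.0211 0.0212] yaw 33.1 top 0.1365 tool [ 0.031   0.0014 -0.0203]
[ 0.0236  0.1607 -0.0182]
```

Call:
carry_out --moves '[[[100, 0.023, 0, -0.018, 0], [100, 0, 0.01, 0, 0], [100, 0, 0, 0, 0]]]'

```text
clock: 38.8
position: [0.5302, -0.3316, 0.2441]
eef_rot: [[-0.188, -0.003, 0.982], [-0.981, -0.046, -0.187], [0.045, -0.999, 0.006]]
contact_force: [0.3, 0.1, 0.6]
gripper_width: 1.001
```

```bash
python3 -c "
from obs import *
print(R[:,1])
print(tool(.5235,-.3355,.067))"
```

```text
38.8 [ 0.5302 -0.3316  0.2441] w 1.0014814838496577 [0.2701 0.131  0.5527] j [-40.9878  21.0286  75.7384  -2.1122  81.6576 -29.8981]
jaw yaw -10.804822981323587
[-0.0031 -0.0456 -0.999 ]
[-0.003   0.1771 -0.0068]
```

Call:
carry_out --moves '[[[100, -0.003, 0.02, -0.005, 0], [100, 0, 0.03, 0, 0], [100, 0, 0.03, 0, 0], [100, 0, 0.03, 0, 0], [100, 0, 0, 0, 0]]]'

```text
clock: 39.3
position: [0.5319, -0.3344, 0.1391]
eef_rot: [[-0.189, 0.009, 0.982], [-0.981, -0.054, -0.188], [0.051, -0.999, 0.019]]
contact_force: [-0.6, 0.7, 0.1]
gripper_width: 0.998
```

```bash
python3 -c "
from obs import *
print(R[:,1])
print(tool(.5235,-.3355,.067))"
```

```text
39.3 [ 0.5319 -0.3344  0.1391] w 0.9976356139479233 [-0.5766  0.7396  0.0591] j [-41.1353  24.8877  84.9329  -2.1517  67.7904 -29.503 ]
jaw yaw -10.833123041011678
[ 0.0087 -0.0537 -0.9985]
[-0.001   0.072  -0.0093]
```

Call:
carry_out --moves '[[[100, -0.001, 0.01, -0.008, 0], [100, 0, 0.025, 0, 0], [100, 0, 0.025, 0, 0], [100, 0, 0.005, 0, 0], [100, 0, 0, 0, 0]]]'

```text
clock: 39.8
position: [0.532, -0.3382, 0.0832]
eef_rot: [[-0.188, 0.02, 0.982], [-0.98, -0.062, -0.187], [0.057, -0.998, 0.031]]
contact_force: [0.7, -0.4, -0.3]
gripper_width: 1.001
```

```bash
python3 -c "
from obs import *
print(R[:,1])
print(tool(.5235,-.3355,.067))"
```

```text
39.8 [ 0.532  -0.3382  0.0832] w 1.0014957706647445 [ 0.7335 -0.3998 -0.2809] j [-41.4326  27.741   89.0032  -2.2184  60.0518 -29.5604]
jaw yaw -10.766741414311058
[ 0.0199 -0.0623 -0.9979]
[-0.0019  0.0158 -0.0093]
```

Call:
carry_out --moves '[[[100, -0.002, 0.008, -0.009, 0], [100, 0, 0.005, 0, 0], [70, 0, 0, 0, 0], [60, 0, 0, 0, 0], [60, 0, 0, 0, 0]]]'

```text
clock: 40.3
position: [0.5258, -0.3368, 0.0747]
eef_rot: [[-0.188, 0.026, 0.982], [-0.98, -0.068, -0.186], [0.062, -0.997, 0.038]]
contact_force: [0.7, -0.3, 0.0]
gripper_width: 0.791
```

```bash
python3 -c "
from obs import *
print(R[:,1])
print(tool(.5235,-.3355,.067))"
```

```text
40.3 [ 0.5258 -0.3368  0.0747] w 0.7912493078976923 [ 0.7177 -0.3241  0.014 ] j [-41.7308  27.4933  90.8525  -2.2389  57.9748 -29.7967]
jaw yaw -10.739975935683235
[ 0.0261 -0.0676 -0.9974]
[-0.0013  0.0075 -0.0028]
```

Call:
carry_out --moves '[[[60, -0.001, 0.009, -0.003, 0], [30, 0, 0, 0, 0], [30, 0, 0, 0, 0], [30, 0, 0, 0, 0], [30, 0, 0, 0, 0]]]'

```text
clock: 40.8
position: [0.523, -0.336, 0.0649]
eef_rot: [[-0.188, 0.026, 0.982], [-0.98, -0.068, -0.186], [0.062, -0.997, 0.038]]
contact_force: [-0.9, 0.0, 2.4]
gripper_width: 0.38
```

Call:
carry_out --moves '[[[30, 0, 0, 0, 0], [30, 0, 0, 0, 0], [30, 0, 0, 0, 0], [30, 0, 0, 0, 0]]]'

```text
clock: 41.2
position: [0.5229, -0.336, 0.065]
eef_rot: [[-0.188, 0.026, 0.982], [-0.98, -0.068, -0.186], [0.062, -0.997, 0.038]]
contact_force: [-1.0, 0.4, 0.7]
gripper_width: 0.382
```

Call:
carry_out --moves '[[[30, 0, -0.015, 0, 0], [30, 0, -0.03, 0, 0], [30, 0, -0.035, 0, 0], [30, 0, -0.035, 0, 0], [30, 0, -0.02, 0, 0]]]'

```text
clock: 41.7
position: [0.5168, -0.3241, 0.1974]
eef_rot: [[-0.188, 0.016, 0.982], [-0.981, -0.058, -0.187], [0.054, -0.998, 0.027]]
contact_force: [0.6, -0.9, -1.5]
gripper_width: 0.383
```

```bash
python3 -c "
from obs import *
print(R[:,1])
print(tool(.5591,.3318,.2))"
```

```text
41.7 [ 0.5168 -0.3241  0.1974] w 0.3830504257881157 [ 0.5843 -0.9024 -1.5356] j [-41.404   20.1484  83.613   -1.9763  73.3527 -30.0595]
jaw yaw -10.7845345597167
[ 0.016  -0.0582 -0.9982]
[-0.651 -0.04  -0.081]
```

Call:
carry_out --moves '[[[30, -0.02, -0.002, -0.003, 0], [30, -0.035, -0.003, -0.004, 0], [30, -0.04, -0.003, -0.005, 0], [30, -0.04, -0.003, -0.005, 0], [30, -0.04, -0.003, -0.005, 0]]]'

```text
clock: 42.2
position: [0.5272, -0.1429, 0.1991]
eef_rot: [[-0.197, 0.017, 0.98], [-0.979, -0.059, -0.195], [0.055, -0.998, 0.028]]
contact_force: [0.8, 0.4, -2.0]
gripper_width: 0.384
```

Call:
carry_out --moves '[[[30, -0.04, -0.003, -0.005, 0], [30, -0.04, -0.003, -0.005, 0], [30, -0.04, -0.003, -0.005, 0], [30, -0.04, -0.003, -0.005, 0], [30, -0.03, -0.002, -0.003, 0]]]'

```text
clock: 42.7
position: [0.5338, 0.0645, 0.1945]
eef_rot: [[-0.194, 0.005, 0.981], [-0.98, -0.053, -0.193], [0.051, -0.999, 0.015]]
contact_force: [0.9, -0.2, -2.2]
gripper_width: 0.383
```

```bash
python3 -c "
from obs import *
print(R[:,1])
print(tool(.5591,.3318,.2))"
```

```text
42.7 [0.5338 0.0645 0.1945] w 0.3827391512266575 [ 0.9423 -0.1621 -2.218 ] j [-2.9033 14.6687 91.7045 -3.1602 73.2034  9.1699]
jaw yaw -11.148468902091036
[ 0.0051 -0.0531 -0.9986]
[-0.2665 -0.0195 -0.0268]
```

Call:
carry_out --moves '[[[30, -0.04, -0.004, -0.004, 0], [30, -0.04, -0.004, -0.004, 0], [30, -0.04, -0.004, -0.004, 0], [30, -0.04, -0.003, -0.004, 0], [30, -0.04, -0.003, -0.004, 0]]]'

```text
clock: 43.2
position: [0.5432, 0.2775, 0.1936]
eef_rot: [[-0.192, -0.008, 0.981], [-0.98, -0.054, -0.192], [0.054, -0.999, 0.002]]
contact_force: [1.0, -0.4, -2.0]
gripper_width: 0.388
```

Call:
carry_out --moves '[[[30, -0.025, -0.002, -0.003, 0], [30, -0.015, 0, 0, 0], [30, 0, 0, 0, 0], [30, 0, 0, 0, 0]]]'

```text
clock: 43.6
position: [0.5412, 0.3258, 0.1868]
eef_rot: [[-0.183, -0.017, 0.983], [-0.982, -0.055, -0.183], [0.057, -0.998, -0.007]]
contact_force: [-0.2, 0.5, -2.1]
gripper_width: 0.38
```

```bash
python3 -c "
from obs import *
print(R[:,1])
q,p,d=objs(['bottle_center'])
cv2.imwrite('pics/w5.png',p[...,::-1])
print(tool(.5591,.3318,.065))"
```

```text
43.6 [0.5412 0.3258 0.1868] w 0.3796493848105048 [-0.1701  0.4627 -2.0782] j [22.4457 26.0345 76.1643 -2.5964 79.9274 33.4964]
jaw yaw -10.560070106294557
[-0.0171 -0.0553 -0.9983]
bottle_center 0.84 [300.1, 279.0] c [0.5415 0.324 ] mean [0.5411 0.3208] sz [0.0196 0.0208] yaw 31.0 top 0.258 tool [0.0016 0.0001 0.0006]
[-0.0162  0.121   0.0173]
```

View pics/w5.png

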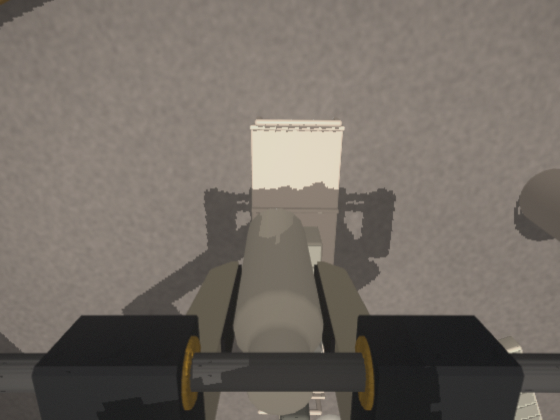

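The bottle is held over the end bay. Its ribs are at row 208 (columns 251–340) and row 128 (columns 251–343). I'll check the bay centre from these and move down.

```bash
python3 -c "
from obs import *
q=optics.camera_params('wrist')
o=q['position'];rc=np.array([[128,251],[128,343],[208,251.],[208,340]])
D=world(q,rc,np.ones(4))-o;W=o+D*((.014-o[2])/D[:,2])[:,None];print(W,W.mean(0))
"
```

```text
43.7 [0.5416 0.325  0.1872] w 0.3826010222177506 [-0.563   0.1441 -1.7517] j [22.3652 25.996  76.1623 -2.5861 79.9405 33.4931]
jaw yaw -10.639897597044602
[[0.5261 0.3781 0.014 ]
 [0.6061 0.3632 0.014 ]
 [0.5105 0.3046 0.014 ]
 [0.5942 0.2892 0.014 ]] [0.5592 0.3338 0.014 ]
```

Call:
carry_out --moves '[[[30, -0.015, 0.005, 0.016, 0], [30, 0, 0.02, 0, 0], [30, 0, 0.02, 0, 0], [30, 0, 0.02, 0, 0], [30, 0, 0, 0, 0]]]'

```text
clock: 44.2
position: [0.5623, 0.3258, 0.122]
eef_rot: [[-0.194, -0.013, 0.981], [-0.979, -0.055, -0.194], [0.057, -0.998, -0.002]]
contact_force: [0.1, 0.5, -2.8]
gripper_width: 0.381
```

```bash
python3 -c "
from obs import *
print(R[:,1])
print(tool(.5591,.3318,.065))"
```

```text
44.2 [0.5623 0.3258 0.122 ] w 0.38127634234623026 [ 0.0775  0.5438 -2.7507] j [21.7923 30.4961 78.2541 -2.7732 73.1593 33.8281]
jaw yaw -11.191956659453718
[-0.0134 -0.0552 -0.9984]
[-0.0085  0.0566 -0.0041]
```

Call:
carry_out --moves '[[[30, -0.008, 0.005, -0.003, 0], [30, 0, 0.015, 0, 0], [30, 0, 0.015, 0, 0], [30, 0, 0.01, 0, 0], [30, 0, 0, 0, 0]]]'

```text
clock: 44.7
position: [0.5638, 0.3316, 0.0806]
eef_rot: [[-0.199, -0.006, 0.98], [-0.979, -0.052, -0.199], [0.052, -0.999, 0.004]]
contact_force: [0.4, 0.4, -1.7]
gripper_width: 0.379
```

```bash
python3 -c "
from obs import *
print(R[:,1])
print(tool(.5605,.332,.063))"
```

```text
44.7 [0.5638 0.3316 0.0806] w 0.37927223463393295 [ 0.3921  0.4438 -1.6873] j [22.1942 32.781  80.562  -2.8208 68.1179 34.763 ]
jaw yaw -11.477261065732126
[-0.0059 -0.0517 -0.9986]
[-0.0006  0.0176 -0.0034]
```

Call:
carry_out --moves '[[[30, -0.001, 0.006, -0.003, 0], [30, 0, 0.005, 0, 0], [30, 0, 0.003, 0, 0]]]'

```text
clock: 45.0
position: [0.5623, 0.3335, 0.0684]
eef_rot: [[-0.199, -0.002, 0.98], [-0.979, -0.05, -0.199], [0.049, -0.999, 0.008]]
contact_force: [0.6, -0.3, -2.7]
gripper_width: 0.379
```

Call:
carry_out --moves '[[[30, 0, 0.003, -0.001, 0], [30, 0, 0.002, 0, 0]]]'

```text
clock: 45.2
position: [0.5614, 0.3336, 0.0633]
eef_rot: [[-0.199, -0.001, 0.98], [-0.979, -0.05, -0.199], [0.049, -0.999, 0.009]]
contact_force: [-0.5, 0.2, -1.8]
gripper_width: 0.381
```

Call:
carry_out --moves '[[[30, 0, 0.001, 0, 0]]]'

```text
clock: 45.3
position: [0.5614, 0.3336, 0.0622]
eef_rot: [[-0.199, -0.001, 0.98], [-0.979, -0.05, -0.199], [0.049, -0.999, 0.009]]
contact_force: [-0.2, -0.1, 5.9]
gripper_width: 0.383
```

Touching down. I'll open gently and let it settle before lifting.

Call:
carry_out --moves '[[[45, 0, 0, 0, 0], [55, 0, 0, 0, 0], [70, 0, 0, 0, 0], [90, 0, 0, 0, 0], [100, 0, 0, 0, 0]]]'

```text
clock: 45.8
position: [0.5626, 0.3339, 0.0637]
eef_rot: [[-0.199, 0.001, 0.98], [-0.979, -0.049, -0.199], [0.047, -0.999, 0.011]]
contact_force: [1.0, -0.4, -0.2]
gripper_width: 0.747
```

Call:
carry_out --moves '[[[100, 0, 0, 0, 0], [100, 0, 0, 0, 0], [100, 0, -0.02, 0, 0], [100, 0, -0.025, 0, 0], [100, 0, -0.025, 0, 0]]]'

```text
clock: 46.3
position: [0.5596, 0.3359, 0.1306]
eef_rot: [[-0.199, -0.008, 0.98], [-0.979, -0.053, -0.199], [0.053, -0.999, 0.003]]
contact_force: [0.4, -0.0, -0.4]
gripper_width: 1.001
```

Call:
carry_out --moves '[[[100, 0, -0.03, 0, 0], [100, 0, -0.03, 0, 0], [100, 0, -0.03, 0, 0], [100, 0, -0.02, 0, 0], [100, 0, 0, 0, 0]]]'

```text
clock: 46.8
position: [0.5613, 0.3424, 0.2485]
eef_rot: [[-0.199, -0.003, 0.98], [-0.979, -0.05, -0.199], [0.05, -0.999, 0.007]]
contact_force: [0.2, 0.5, 0.7]
gripper_width: 1.001
```

Run:
```python
from obs import *
q,p,d=objs(['pillbox_center','jar_center','stick_center','bottle_center'],'scene')
cv2.imwrite('pics/s5.png',cv2.resize(p[80:260,220:440,::-1],None,fx=3.3,fy=3.3))
q,p,d=objs(['pillbox_center','jar_center','stick_center','bottle_center'],'wrist')
```

```text
46.8 [0.5613 0.3424 0.2485] w 1.001206437852875 [0.1926 0.4657 0.6793] j [23.1468 26.3662 67.0636 -2.5906 87.8502 34.7785]
jaw yaw -11.495109261098321
pillbox_center 0.89 [153.6, 334.8] c [0.547  0.2563] mean [0.5474 0.2553] sz [0.0454 0.0446] yaw -10.1 top 0.0541 tool [0.0871 0.0044 0.0031]
jar_center 0.93 [171.2, 318.2] c [0.5307 0.18  ] mean [0.5323 0.1781] sz [0.0436 0.0526] yaw 37.9 top 0.0792 tool [0.165  0.0083 0.0024]
stick_center 0.86 [183.8, 294.7] c [0.518  0.1016] mean [0.5183 0.1008] sz [0.0493 0.0252] yaw -9.4 top 0.097 tool [0.2443 0.0122 0.0056]
bottle_center 0.6 [128.9, 360.4] c [0.5609 0.333 ] mean [0.5612 0.332 ] sz [0.0194 0.0177] yaw -5.2 top 0.1321 tool [0.0093 0.0005 0.0016]
pillbox_center 0.87 [246.3, 279.6] c [0.5443 0.257 ] mean [0.5448 0.2582] sz [0.045  0.0449] yaw -10.1 top 0.053 tool [0.087  0.0043 0.0004]
jar_center 0.69 [316.6, 279.7] c [0.5485 0.2643] mean [0.5307 0.1819] sz [0.2241 0.0484] yaw -12.1 top 0.0791 tool [0.079  0.004  0.0031]
stick_center 0.94 [404.8, 284.0] c [0.5375 0.2234] mean [0.5153 0.1029] sz [0.2959 0.0276] yaw -10.5 top 0.0972 tool [0.1213 0.0061 0.0004]
bottle_center 0.74 [192.0, 283.3] c [0.5606 0.3345] mean [0.5609 0.3351] sz [0.021  0.0208] yaw -35.4 top 0.1336 tool [0.0079 0.0004 0.0009]
```

View pics/s5.png

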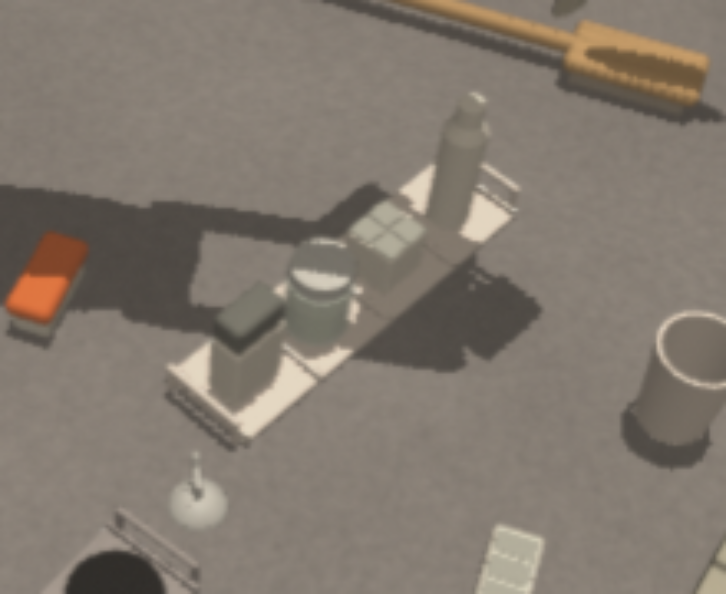

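All four stand upright in the porcelain rack. In the 3.3x crop, left to right across the picture, they are the stick (245,345), jar (320,290), pillbox (390,245) and bottle (460,165). Every item is within about 4 mm of its bay centre, and the gripper is clear above them. I'll hand it in.

```bash
python3 -c "
from rig import bot
print(bot.close_job())"
```

```text
the job is handed in; nothing more can be done
None
```

All four toiletries now stand upright in the porcelain rack in reverse order, and I handed the job in at about 47 s. From the robot's right-most bay leftwards they are the stick, jar, pillbox and bottle. None tipped over on the way.

**Last checks:** The scene and wrist cameras, taken just before handing in, mostly agreed. Each item measured within about 4 mm of its bay centre, at the right height. Nothing was touching the gripper, which was clear above the rack.

**Disagreements:**
- **Wrist view of jar and stick:** the fitted outlines were oversized because the masks spilled onto neighbouring items. For those two I relied on the scene camera; the average of the wrist points also agreed.
- **Tool tilt:** the tool's tilt wandered during the moves, up to about 8° with nothing held. I brought it down before gripping the bottle. The pillbox, jar and bottle were set down leaning about 1–3°, and each settled upright when released.

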